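# Put the film kit away, tool handles outward

## Task

Put the film kit away. Each tool (bottle opener or blower) belongs straight in under the glass shelf, flat on the work surface, head or nozzle in and about 65 mm of its handle or bulb sticking out: turn round every one that now lies head outward and slide it back head first, but leave where it is any that already lies right. Put all the blue canisters into the black case, standing or lying, and shut its lid fully; do not disturb the film loader, the loupe or the bottle.

Things in the scene. Friction and masses are not known exactly. Their poses are not given: they have to be found in the camera images.
- shelf: Low walnut stand (fixed) with a clear glass shelf, 480 mm wide (y) between 14 mm cheeks, 206 mm deep (x), green front edge. Glass underside 58, top 64 mm above the work surface, all open below; cheeks and back 86 mm high; brass bead 6 mm high on the glass at x = 17 mm. Origin: middle of the front edge, at work surface height; x points in under the glass, away from the robot, y to the left.
- case: Black hard plastic case (fixed), open on top, outside 150 (x) x 190 (y) x 85 mm high, walls and floor 6 mm. Origin: centre of its underside; x points to the hinge side, away from the clasp with its round steel button, which is only shown.
- case_lid (a joint): Angle of the case's lid, rad: 0 shut, about 1.95 fully back. Hinge along the case's y axis at case-frame x = +75 mm, z = 85.5 mm. The stiff hinge keeps the lid wherever it is left (about 1 to 2 N at the tab moves it) and nothing latches.
- case_lid_tab (a point): Top of the grey tab (16 x 50 x 8 mm) at the middle of the lid's free edge, 158 mm from the hinge. The lid is a flat plate 152 x 190 x 10 mm.
- canister_1: Blue aluminium film canister, plain cylinder 36 mm diameter, 68 mm tall, about 60 g, stands at first on the glass. Origin: centre of its underside, z up its axis. May be absent.
- canister_2: Blue aluminium film canister, plain cylinder 36 mm diameter, 68 mm tall, about 60 g, stands at first on the glass. Origin: centre of its underside, z up its axis. May be absent.
- canister_3: Blue aluminium film canister, plain cylinder 36 mm diameter, 68 mm tall, about 60 g, stands at first on the glass. Origin: centre of its underside, z up its axis. May be absent.
- opener_a: Steel bottle opener, 170 mm long, 130 g, lying flat under the glass with one end out; which end, its pose tells. Origin: middle of its length, on its underside; x points to the head. Handle: bar 24 wide x 14 high from x = -85 to +20 mm; neck 16 wide x 10 high; head: flat-sided frame 36 wide x 12 high from +43 to +85 mm. May be absent.
- opener_a_butt (a point): Middle of the end of the opener's handle (x = -85 mm, 7 mm above its underside).
- opener_b: Steel bottle opener, 170 mm long, 130 g, lying flat under the glass with one end out; which end, its pose tells. Origin: middle of its length, on its underside; x points to the head. Handle: bar 24 wide x 14 high from x = -85 to +20 mm; neck 16 wide x 10 high; head: flat-sided frame 36 wide x 12 high from +43 to +85 mm. May be absent.
- opener_b_butt (a point): Middle of the end of the opener's handle (x = -85 mm, 7 mm above its underside).
- blower_a: Dust blower, 170 mm long, 90 g, lying under the glass with one end out; which end, its pose tells. Origin: middle of its length, on its underside; x points to the nozzle (its head). All round its axis 25 mm up. Handle: firm rubber bulb 47 mm across (26 mm at the butt) from x = -85 to 0 mm, on a flat foot so it does not roll; nozzle 18 to 13 mm across from +17 to +85 mm. May be absent.
- blower_a_butt (a point): Middle of the end of the bulb (x = -85 mm, 25 mm above the underside). The bulb has its full width from x = -59 to -29 mm.
- blower_b: Dust blower, 170 mm long, 90 g, lying under the glass with one end out; which end, its pose tells. Origin: middle of its length, on its underside; x points to the nozzle (its head). All round its axis 25 mm up. Handle: firm rubber bulb 47 mm across (26 mm at the butt) from x = -85 to 0 mm, on a flat foot so it does not roll; nozzle 18 to 13 mm across from +17 to +85 mm. May be absent.
- blower_b_butt (a point): Middle of the end of the bulb (x = -85 mm, 25 mm above the underside). The bulb has its full width from x = -59 to -29 mm.
- film_loader: Aluminium film loader, 62 x 160 x 95 mm, drum, chamber and crank, standing on the glass; loose, a bystander. Origin: centre of its underside.
- loupe: Black loupe, 48 mm diameter, 50 mm tall, loose, a bystander. Origin: centre of its underside.
- cleaner_bottle: Amber bottle, 56 mm diameter, 150 mm tall, loose, a bystander. Origin: centre of its underside.
There are look-alikes about, which are no part of the job. Leave any brown, red or turquoise look-alike of the opener_a alone.

How it is judged (in metres and radians):
At the end, for the whole second after the job is handed in: Every tool present lies on the work surface under the glass, head in, within 0.25 rad of the shelf's depth direction, the end of its handle 45 to 85 mm in front of the glass's front edge; every canister present is inside the case; the lid is shut to within 0.06 rad; all are at rest (x of opener_a_butt in the frame of shelf between -0.085 and -0.045 m and x of each of opener_a, opener_b, blower_a, blower_b in the frame of shelf above 0 m and y of opener_a in the frame of shelf between -0.23 and 0.23 m and height (world z) of each of opener_a, opener_b, blower_a, blower_b below 0.012 m and angle between each of opener_a, opener_b, blower_a, blower_b's own z axis and vertical below 0.15 rad and angle between the x axis of each of opener_a, opener_b, blower_a, blower_b and the x axis of shelf, either way round below 0.25 rad and linear speed of each of opener_a, opener_b, blower_a, blower_b, canister_1, canister_2, canister_3 below 0.02 m/s and x of opener_b_butt in the frame of shelf between -0.085 and -0.045 m and y of opener_b in the frame of shelf between -0.23 and 0.23 m and x of blower_a_butt in the frame of shelf between -0.085 and -0.045 m and y of blower_a in the frame of shelf between -0.23 and 0.23 m and x of blower_b_butt in the frame of shelf between -0.085 and -0.045 m and y of blower_b in the frame of shelf between -0.23 and 0.23 m and x of canister_1 in the frame of case between -0.075 and 0.075 m and y of canister_1 in the frame of case between -0.095 and 0.095 m and z of canister_1 in the frame of case between 0 and 0.08 m and x of canister_2 in the frame of case between -0.075 and 0.075 m and y of canister_2 in the frame of case between -0.095 and 0.095 m and z of canister_2 in the frame of case between 0 and 0.08 m and x of canister_3 in the frame of case between -0.075 and 0.075 m and y of canister_3 in the frame of case between -0.095 and 0.095 m and z of canister_3 in the frame of case between 0 and 0.08 m and value of joint case_lid below 0.06 rad); the robot touches nothing.
It fails at once if a tool that already lay handle outward is shifted by more than 4 cm (distance of opener_b from where it was at the start of the episode above 0.04 m).
It fails at once if the film loader, the loupe or the bottle is shifted by more than 4 cm or knocked over (distance of any of film_loader, loupe, cleaner_bottle from where it was at the start of the episode above 0.04 m or angle between any of film_loader, loupe, cleaner_bottle's own z axis and vertical above 0.5 rad).
Of opener_a, opener_b, blower_a, blower_b only 3 to 4 are there at a start; the rules pass over those that are not, and their reading is None.
Of canister_1, canister_2, canister_3 only 2 to 3 are there at a start; the rules pass over those that are not, and their reading is None.
At some moment in a run one of canister_1, canister_2, canister_3 may be knocked a few centimetres aside while the robot is not near it.
Once in a run the grip may slacken for a moment while it holds something.
It also fails if it takes over 210 s, if anything falls off the work surface, if the arm or the gripper's body presses on something with over 40 N, if the wrist force passes 120 N, or if a joint passes its speed limit or range.

## Robot

A 6-joint arm with a two-finger parallel gripper is mounted at the origin on the work surface. World frame = base frame: x ahead of the robot, y to its left, z up, the work surface at z = 0. Lengths are in mm, angles in degrees, forces in N, time in s.
With the tool pointing down it reaches from about 300 to 850 mm from the base axis. Payload 4.2 kg.
Tool frame: the origin (TCP) lies between the finger pads; the fingertips stand 14 mm ahead of it and the grasp point (between the pads) lies 5 mm behind it (env.finger_overhang is the distance from the TCP to the fingertips, in mm); z points along the fingers, y is the line along which they close (so a half turn about z gives the same grasp; the last joint's range is limited). The gripper opens to 91 mm and grips with 3 to 60 N. Pads are 32 mm wide; open, the fingers measure 118 mm over their backs; the gripper's body (76 mm by 178 mm) begins 60 mm behind the grasp point.
Start: joints at [-64.286, 18.312, 89.639, -0, 72.044, -1.146], TCP at [259.799, -512.978, 227.976] pointing down, gripper open.
Joint ranges: [-177.97, 177.97], [-48.28, 115.42], [12.27, 149.76], [-77.06, 257.06], [2.81, 150.46], [-146.56, 146.56]. Speed limits (degrees/s): [147.25, 147.25, 180, 180, 180, 180].

## Interface

Orientations are given as [roll, pitch, yaw] about the fixed x, y, z axes, in that order (R = Rz(yaw) Ry(pitch) Rx(roll)).
In Python, from workcell import status, cams, env, finder gives the robot as it stands.
- The arm moves only by the tool apply_moves, never from a script. Its argument "increments" is a list of rows, each a list of 7 numbers: the opening, from -1 (shut) to 1 (fully open), then the shift along the world's x, y, z in m, then the turn, a rotation vector about the world's x, y, z in degrees. In form: [[gripper, x, y, z, ax, ay, az], ...]. A call has 1 to 5 rows; each row shifts and turns the commanded pose from where the row before left it; what a row does not reach is not made up. A row lasts 1/12 s, in which the tool goes at most 41.7 mm and 7.16 degrees, less where a joint would pass 70% of its speed; a pose out of reach is approached as far as the arm can. A call with a gripper value outside its range is refused whole. The fingers move at their own pace and stop on an object; "newtons" is the grip in N (left out, the last holds). Time passes only in rows, so rows that do not move let the fingers close. It gives the time, the measured TCP pose, the force, the opening and the grip force at its end, in the units of the state.
- status.state(): the state, without advancing time (a new reading comes with each control period).
- cams.grab_frame(name): name is "side" or "top"; returns a dict with "color" (480x640x3 uint8, red, green, blue), "intrinsics" (3x3 intrinsics, pixels), "R" (3x3) and "t" (3): a world point X has camera coordinates R X + t. Camera axes: x right, y down, z forward; pixel columns grow to the right and rows downward; lengths in mm; the calibration is good to about 2 mm. A picture is of the moment at which its call begins. There is no depth.
- env.job_done(): hands the job in; it is judged then, once.
Trained networks look in the newest picture that a camera, given by its name, has taken for a name from the list of things; names that differ only in an ending like _2 or _b are one class to them, and where a whole thing is asked for, a point or a joint stands for the part that bears it (a point fixed in the world has none). Each returns a list of dicts, best first, with "score" (0 to 1); they miss things now and then, are a little off and sometimes report something else, mostly with a low value. They report only what shows in the picture. A call takes as long as a camera call. They do not tell look-alikes from the thing itself.
- finder.boxes_of(query, camera): "rect" ([left, top, width, height] in pixels, round what is visible of it).
- finder.trace(query, camera): "pixels" (480x640 bool, what is visible of it) and "rect" ([left, top, width, height] in pixels, round what is visible of it).
The state is a dict: "time_s": time; "qpos": joint angles; "qvel": joint speeds; "effort": joint torques, N m; "ee_pos": TCP position; "ee_rot": TCP orientation; "force": force on the tool from outside, world axes, zero at the start; "torque": the same for the moment, N m; "gripper_width": finger opening in mm; "gripper_force": force on a finger pad.
Only numpy, scipy, OpenCV 4.12 (cv2) and the standard library are available. Lean on these libraries where they do the work, as an engineer would, in place of code of your own. Each camera call takes 0.05 s, during which the arm holds its last target. There are 200 camera calls.

## Working session

There is one attempt and no reset: what is moved stays moved. The work goes in short steps, Python scripts to look and compute and a tool call to move; the robot and the scene stay as the last step left them, time stands still between calls to the robot, and variables do not carry over. Pictures are saved under pics/ and viewed, at most 14 in all, crops included, and the job is handed in when it is done.

Besides the shell and the picture viewer there is one more tool, called in YAML: its name, and indented under it one key for each argument. apply_moves: Moves the arm, as the interface text tells. Its arguments: {"type":"object","properties":{"increments":{"type":"array","items":{"type":"array","items":{"type":"number"}}},"newtons":{"type":"number"}},"required":["increments"]}

```bash
ls; mkdir -p pics
cat > h.py <<'E'
import numpy as np, cv2
from workcell import status, cams, env, finder
def save(name,fn,crop=None,scale=1):
    f=cams.grab_frame(name); im=f["color"][:,:,::-1]
    if crop: x,y,w,h=crop; im=im[y:y+h,x:x+w]
    if scale!=1: im=cv2.resize(im,None,fx=scale,fy=scale,interpolation=cv2.INTER_CUBIC)
    cv2.imwrite(fn,im); return f
def plane(f,u,v,z):
    K,R,t=f["intrinsics"],f["R"],f["t"]
    d=R.T@np.linalg.solve(K,[u,v,1.]); c=-R.T@t
    return c+d*(z-c[2])/d[2]
def proj(f,X):
    p=f["intrinsics"]@(f["R"]@np.array(X,float)+f["t"]); return p[:2]/p[2]
E
python3 - <<'E'
from h import *
for n in("top","side"):
    f=save(n,f"pics/{n}0.png",None,1.25)
    print(n,(-f["R"].T@f["t"]).round(),f["R"].round(2).tolist(),f["intrinsics"].round(1).tolist())
    for q in["shelf","case","case_lid_tab","canister_1","opener_a","blower_a","film_loader","loupe","cleaner_bottle"]:
        print(q,[(round(b["score"],2),[round(x) for x in b["rect"]]) for b in finder.boxes_of(q,n)])
print(status.state())
E
```

```text
pics
top [ 400.  -71. 1270.] [[-0.03, -1.0, -0.01], [-0.99, 0.03, -0.1], [0.1, 0.01, -0.99]] [[477.6, 0.0, 327.2], [0.0, 477.6, 239.3], [0.0, 0.0, 1.0]]
shelf [(0.77, [232, 117, 205, 101])]
case [(0.4, [474, 227, 32, 22])]
case_lid_tab [(0.86, [70, 186, 97, 83]), (0.53, [357, 128, 67, 36])]
canister_1 [(0.73, [322, 168, 13, 18]), (0.72, [394, 206, 12, 24]), (0.51, [253, 166, 16, 16]), (0.5, [288, 159, 16, 23]), (0.25, [72, 183, 146, 127])]
opener_a [(0.94, [157, 167, 66, 12]), (0.84, [164, 340, 60, 30]), (0.79, [355, 206, 13, 29]), (0.72, [408, 316, 22, 67]), (0.58, [467, 170, 65, 24])]
blower_a [(0.68, [274, 216, 4, 21]), (0.66, [396, 205, 10, 22])]
film_loader [(0.58, [361, 130, 66, 36])]
loupe [(0.73, [436, 278, 20, 19]), (0.52, [73, 184, 94, 83])]
cleaner_bottle [(0.56, [468, 227, 39, 23])]
side [299. 811. 577.] [[-0.97, -0.23, -0.01], [-0.1, 0.47, -0.88], [0.21, -0.85, -0.48]] [[440.2, 0.0, 311.7], [0.0, 440.2, 237.7], [0.0, 0.0, 1.0]]
shelf [(0.9, [143, 188, 158, 137])]
case [(0.61, [217, 174, 46, 50]), (0.58, [145, 287, 199, 187])]
case_lid_tab [(0.81, [148, 283, 98, 156]), (0
[... 544 characters left out ...]
97, [332, 158, 21, 44])]
{'time_s': 1.0, 'qpos': array([-6.42822532e+01,  1.83120795e+01,  8.96391832e+01, -1.58882796e-04,
        7.20422190e+01, -1.14696685e+00]), 'qvel': array([-0.0465493 , -0.03235925, -0.00034435, -0.04701875,  0.03679368,
       -0.09315949]), 'effort': array([-1.51193468e-03, -4.12362134e+01, -2.32236278e+01,  7.26392143e-02,
        3.76332784e-02,  1.38763812e-05]), 'ee_pos': array([ 259.83502269, -512.97010255,  227.97288159]), 'ee_rot': array([1.79993486e+02, 2.81593580e-04, 2.68647626e+01]), 'force': array([ 0.02816451,  0.09445313, -0.30477737]), 'torque': array([-0.00908943,  0.01963047, -0.00167447]), 'gripper_force': 0.0, 'gripper_width': 91.12077306533892}
```

View pics/top0.png

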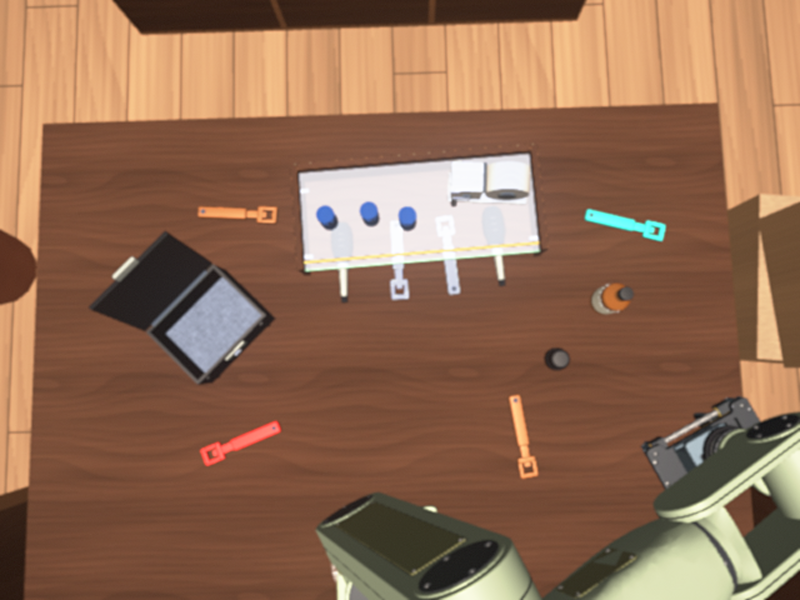

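View pics/side0.png

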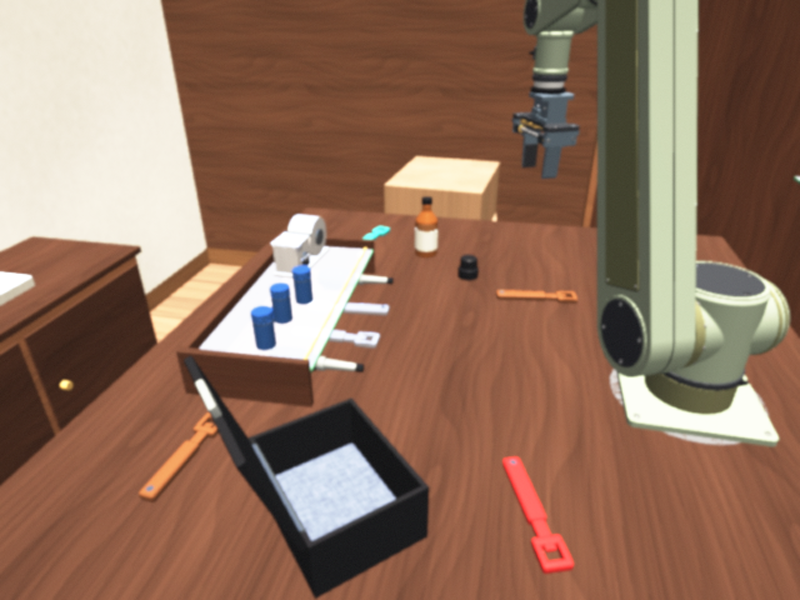

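Run:
```python
from h import *
f=save("top","pics/top1.png",(225,105,220,145),3.6)
for q in["opener_a","blower_a","canister_1"]:
    for b in finder.trace(q,"top"):
        m=b["pixels"]; v,u=np.nonzero(m); print(q,round(b["score"],2),u.mean().round(1),v.mean().round(1),m.sum())
f2=save("top","pics/top2.png",(60,170,170,145),4.4)
# case circle guess
P=lambda u,v,z: plane(f,u/1.25,v/1.25,z).round().tolist()
print("glass front L,R",P(305,271,64),P(539,252,64))
print("can",[P(u,v,132) for u,v in((324,211),(369,207),(408,211))])
```

```text
opener_a 0.77 361.6 221.1 258
opener_a 0.76 417.4 349.6 663
opener_a 0.75 319.6 226.9 311
opener_a 0.68 501.0 179.2 675
opener_a 0.63 191.5 170.7 609
opener_a 0.6 192.0 353.6 625
blower_a 0.56 399.8 215.4 153
blower_a 0.55 274.9 227.5 149
canister_1 0.8 295.7 170.7 240
canister_1 0.8 261.9 174.1 254
canister_1 0.54 325.6 174.3 227
glass front L,R [590.0, 153.0, 64.0] [616.0, -326.0, 64.0]
can [[696.0, 103.0, 132.0], [702.0, 15.0, 132.0], [691.0, -61.0, 132.0]]
```

View pics/top1.png

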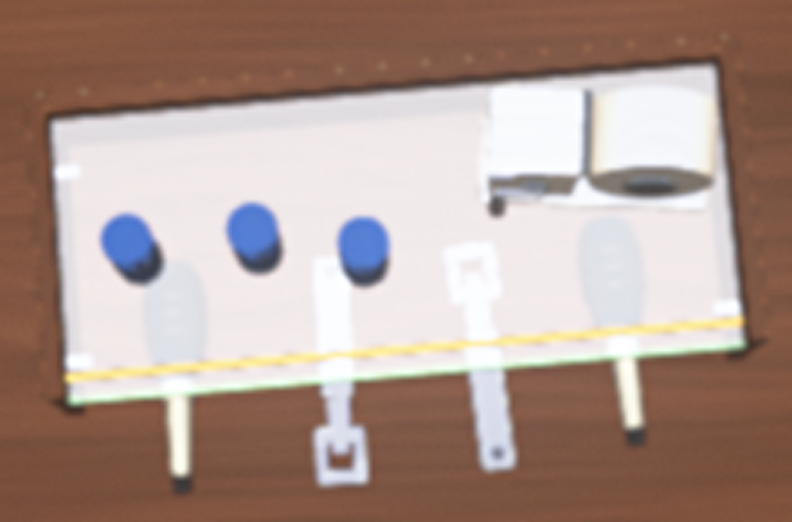

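View pics/top2.png

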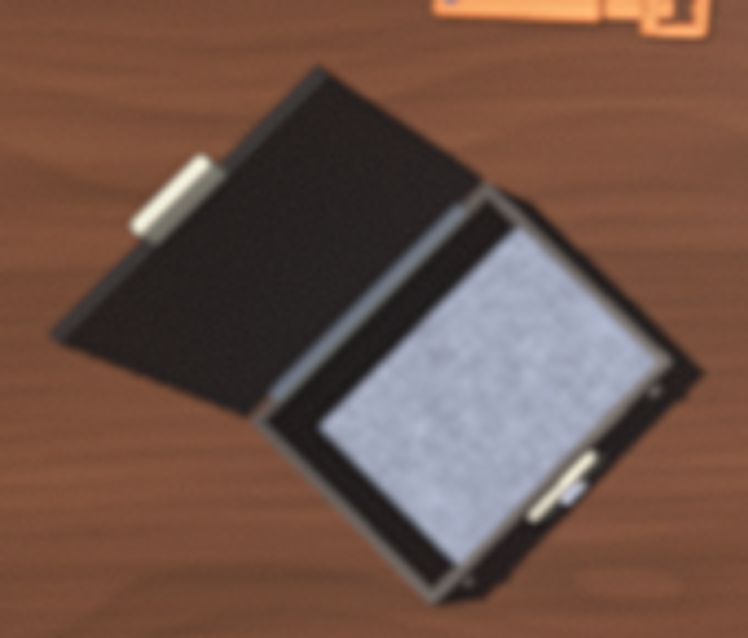

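Run:
```python
from h import *
f=cams.grab_frame("top")
A=lambda u,v,z: plane(f,225+(u+.5)/3.6-.5,105+(v+.5)/3.6-.5,z)
B=lambda u,v,z: plane(f,60+(u+.5)/4.4-.5,170+(v+.5)/4.4-.5,z)
L,R=A(70,402,64),A(745,347,64)
print("front",L.round(),R.round(),np.linalg.norm(L-R))
o=(L+R)/2; yv=(L-R)/np.linalg.norm(L-R); xv=np.array([yv[1],-yv[0],0]); print("origin",o.round(1),"xdir",xv.round(3),np.degrees(np.arctan2(xv[1],xv[0])))
def S(p): d=p-o; return [round(d@xv,1),round(d@yv,1)]
for n,u,v,z in[("bl tipL",181,487,25),("bl rootL",178,398,25),("op head tip",342,484,12),("op neck",338,385,10),("opb butt",497,468,14),("opb edge",483,368,14),("opb head",470,247,12),("blR tip",636,440,25),("blR root",625,360,25),("bulbL end",176,262,30),("bulbR end",610,218,30),("opa butt",330,258,14),
 ("c1",128,240,132),("c2",252,230,132),("c3",362,242,132),("loaderL",487,200,64)]:
    p=A(u,v,z); print(n,p.round(),S(p))
c=[B(*q,85) for q in((665,360),(488,192),(258,415),(435,600))]
print("case",[x.round() for x in c],[np.linalg.norm(c[i]-c[(i+1)%4]).round() for i in range(4)],np.mean(c,0).round())
d=(c[1]+c[2]-c[0]-c[3])[:2]; print("case x ang",np.degrees(np.arctan2(d[1],d[0])))
for z in(200,220,240): print("tab",z,B(170,195,z).round())
for n,p in(("loupe",(445,287)),("bottle",(490,238))): print(n,plane(f,*p,30).round())
```

```text
front [591. 153.  64.] [ 617. -327.   64.] 480.62336825853527
origin [604. -87.  64.] xdir [0.999 0.055 0.   ] 3.125187285546792
bl tipL [532.  80.  25.] [np.float64(-62.6), np.float64(170.2)]
bl rootL [598.  81.  25.] [np.float64(3.0), np.float64(167.9)]
op head tip [533. -37.  12.] [np.float64(-68.6), np.float64(53.3)]
op neck [607. -36.  10.] [np.float64(5.5), np.float64(50.5)]
opb butt [ 541. -152.   14.] [np.float64(-66.3), np.float64(-61.2)]
opb edge [ 616. -144.   14.] [np.float64(8.7), np.float64(-57.4)]
opb head [ 708. -137.   12.] [np.float64(100.8), np.float64(-55.8)]
blR tip [ 558. -253.   25.] [np.float64(-55.2), np.float64(-163.0)]
blR root [ 617. -247.   25.] [np.float64(4.2), np.float64(-160.7)]
bulbL end [698.  80.  30.] [np.float64(103.3), np.float64(161.9)]
bulbR end [ 722. -240.   30.] [np.float64(109.6), np.float64(-159.0)]
opa butt [702. -33.  14.] [np.float64(100.7), np.float64(48.9)]
c1 [690. 100. 132.] [np.float64(95.9), np.float64(182.2)]
c2 [694.  16. 132.] [np.float64(95.8), np.float64(98.0)]
c3 [684. -58. 132.] [np.float64(81.4), np.float64(24.4)]
loaderL [ 729. -148.   64.] [np.float64(121.5), np.float64(-67.5)]
case [array([501., 233.,  85.]), array([600., 335.,  85.]), array([476., 465.,  85.]), array([370., 363.,  85.])] [np.float64(142.0), np.float64(180.0), np.float64(148.0), np.float64(185.0)] [487. 349.  85.]
case x ang 44.7109287942379
tab 200 [584. 461. 200.]
tab 220 [581. 451. 220.]
tab 240 [577. 441. 240.]
loupe [ 398. -358.   30.]
bottle [ 522. -481.   30.]
```

apply_moves:
  increments:
    - [1, 0.0196, 0.0317, 0, 0, 0, -1.6]
    - [1, 0.0196, 0.0317, 0, 0, 0, -1.6]
    - [1, 0.0196, 0.0317, 0, 0, 0, -1.6]
    - [1, 0.0196, 0.0317, 0, 0, 0, -1.6]
    - [1, 0.0196, 0.0317, 0, 0, 0, -1.6]
  newtons: 30

```text
time_s: 1.72
ee_pos: [358.3, -353.0, 228.0]
ee_rot: [180.0, -0.0, 18.7]
force: [0.2, -0.0, -0.8]
gripper_width: 91.3
gripper_force: 0.0
```

apply_moves:
  increments:
    - [1, 0.0196, 0.0317, 0, 0, 0, -1.6]
    - [1, 0.0196, 0.0317, 0, 0, 0, -1.6]
    - [1, 0.0196, 0.0317, 0, 0, 0, -1.6]
    - [1, 0.0196, 0.0317, 0, 0, 0, -1.6]
    - [1, 0.0196, 0.0317, 0, 0, 0, -1.6]

```text
time_s: 2.13
ee_pos: [456.5, -194.3, 228.2]
ee_rot: [180.0, -0.0, 10.8]
force: [-0.2, -0.5, 0.1]
gripper_width: 91.4
gripper_force: 0.0
```

apply_moves:
  increments:
    - [1, 0.0196, 0.0317, 0, 0, 0, -1.6]
    - [1, 0.0196, 0.0317, 0, 0, 0, -1.6]
    - [1, 0.0196, 0.0317, -0.02, 0, 0, -1.6]
    - [1, 0.0196, 0.0317, -0.02, 0, 0, -1.6]
    - [1, 0.0196, 0.0317, -0.02, 0, 0, -1.6]

```text
time_s: 2.55
ee_pos: [553.9, -37.2, 168.7]
ee_rot: [180.0, -0.1, 2.8]
force: [0.2, 0.1, 0.1]
gripper_width: 91.2
gripper_force: 0.0
```

apply_moves:
  increments:
    - [1, 0, 0, -0.038, 0, 0, 0]
    - [1, 0, 0, -0.038, 0, 0, 0]
    - [1, 0, 0, -0.038, 0, 0, 0]
    - [1, 0, 0, -0.03, 0, 0, 0]
    - [1, 0, 0, -0.008, 0, 0, 0]

```text
time_s: 2.97
ee_pos: [549.6, -38.3, 14.1]
ee_rot: [-179.9, 0.5, 2.9]
force: [-16.8, 3.4, 51.5]
gripper_width: 90.9
gripper_force: 25.0
```

apply_moves:
  increments:
    - [-1, 0, 0, 0, 0, 0, 0]
    - [-1, 0, 0, 0, 0, 0, 0]
    - [-1, 0, 0, 0, 0, 0, 0]
    - [-1, 0, 0, 0, 0, 0, 0]
    - [-1, 0, 0, 0, 0, 0, 0]

```text
time_s: 3.38
ee_pos: [553.4, -39.0, 17.5]
ee_rot: [180.0, -0.1, 2.9]
force: [-0.6, 0.7, 0.5]
gripper_width: 61.0
gripper_force: 0.0
```

apply_moves:
  increments:
    - [-1, 0, 0, 0, 0, 0, 0]
    - [-1, 0, 0, 0, 0, 0, 0]
    - [-1, 0, 0, 0, 0, 0, 0]

```text
time_s: 3.63
ee_pos: [553.0, -38.9, 17.0]
ee_rot: [180.0, -0.0, 2.9]
force: [0.4, -0.3, -0.7]
gripper_width: 40.5
gripper_force: 0.0
```

apply_moves:
  increments:
    - [-1, 0, 0, 0, 0, 0, 0]
    - [-1, 0, 0, 0, 0, 0, 0]
    - [-1, 0, 0, 0, 0, 0, 0]
    - [-1, 0, 0, 0, 0, 0, 0]

```text
time_s: 3.97
ee_pos: [552.9, -38.9, 17.0]
ee_rot: [180.0, -0.0, 2.9]
force: [-1.0, 0.5, 1.2]
gripper_width: 35.8
gripper_force: 29.9
```

apply_moves:
  increments:
    - [-1, -0.01, -0.0005, 0, 0, 0, 0]
    - [-1, -0.02, -0.001, 0, 0, 0, 0]
    - [-1, -0.025, -0.0014, 0, 0, 0, 0]
    - [-1, -0.025, -0.0014, 0, 0, 0, 0]
    - [-1, -0.025, -0.0014, 0, 0, 0, 0]

```text
time_s: 4.38
ee_pos: [446.7, -44.6, 16.9]
ee_rot: [180.0, -0.1, 2.9]
force: [1.3, -0.1, 0.4]
gripper_width: 35.7
gripper_force: 29.9
```

apply_moves:
  increments:
    - [-1, -0.025, -0.0014, 0, 0, 0, 0]
    - [-1, -0.015, -0.001, 0, 0, 0, 0]
    - [-1, -0.01, -0.0005, 0, 0, 0, 0]
    - [-1, 0, 0, 0, 0, 0, 0]

```text
time_s: 4.72
ee_pos: [395.0, -47.4, 16.9]
ee_rot: [-180.0, 0.2, 2.8]
force: [0.1, 0.5, 0.6]
gripper_width: 35.9
gripper_force: 29.9
```

Run:
```python
from h import *
save("side","pics/s1.png",(120,140,350,260),2.2)
```

```text
(no output)
```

View pics/s1.png

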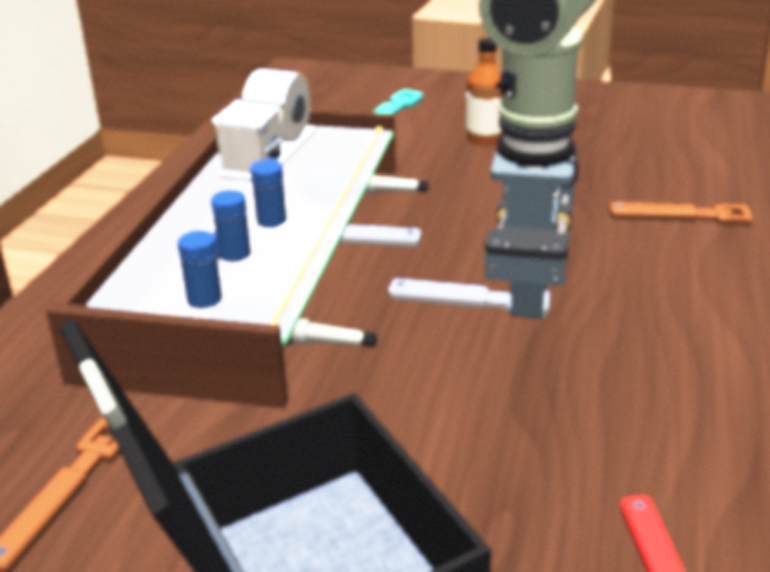

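apply_moves:
  increments:
    - [-1, 0, 0, 0.001, 0, 0, 4]
    - [-1, 0, 0, 0, 0, 0, 7]
    - [-1, 0, 0, 0, 0, 0, 7]
    - [-1, 0, 0, 0, 0, 0, 7]
    - [-1, 0, 0, 0, 0, 0, 7]

```text
time_s: 5.18
ee_pos: [399.0, -47.5, 17.6]
ee_rot: [180.0, -0.0, 35.2]
force: [0.9, -0.6, -1.0]
gripper_width: 35.8
gripper_force: 29.9
```

apply_moves:
  increments:
    - [-1, 0, 0, 0, 0, 0, 7]
    - [-1, 0, 0, 0, 0, 0, 7]
    - [-1, 0, 0, 0, 0, 0, 7]
    - [-1, 0, 0, 0, 0, 0, 7]
    - [-1, 0, 0, 0, 0, 0, 7]

```text
time_s: 5.6
ee_pos: [399.1, -47.5, 17.6]
ee_rot: [180.0, -0.0, 70.2]
force: [0.9, 0.4, -1.9]
gripper_width: 35.6
gripper_force: 29.9
```

apply_moves:
  increments:
    - [-1, 0, 0, 0, 0, 0, 7]
    - [-1, 0, 0, 0, 0, 0, 7]
    - [-1, 0, 0, 0, 0, 0, 7]
    - [-1, 0, 0, 0, 0, 0, 7]
    - [-1, 0, 0, 0, 0, 0, 7]

```text
time_s: 6.02
ee_pos: [399.2, -47.5, 17.6]
ee_rot: [180.0, 0.0, 105.2]
force: [-0.1, 0.1, -0.9]
gripper_width: 35.7
gripper_force: 29.9
```

apply_moves:
  increments:
    - [-1, 0, 0, 0, 0, 0, 7]
    - [-1, 0, 0, 0, 0, 0, 7]
    - [-1, 0, 0, 0, 0, 0, 7]
    - [-1, 0, 0, 0, 0, 0, 7]
    - [-1, 0, 0, 0, 0, 0, 7]

```text
time_s: 6.43
ee_pos: [399.3, -47.5, 17.7]
ee_rot: [180.0, 0.0, 140.2]
force: [-0.3, 1.0, -0.7]
gripper_width: 35.8
gripper_force: 3.0
```

apply_moves:
  increments:
    - [-1, 0, 0, 0, 0, 0, 7]
    - [-1, 0, 0, 0, 0, 0, 7]
    - [-1, 0, 0, 0, 0, 0, 7]
    - [-1, 0, 0, 0, 0, 0, 7]
    - [-1, 0, 0, 0, 0, 0, 7]

```text
time_s: 6.85
ee_pos: [399.2, -47.5, 17.7]
ee_rot: [180.0, 0.0, 175.2]
force: [-0.1, -0.0, -2.1]
gripper_width: 35.3
gripper_force: 30.0
```

apply_moves:
  increments:
    - [-1, 0, 0, 0, 0, 0, 6]
    - [-1, 0, 0, 0, 0, 0, 2]
    - [-1, 0, 0, 0, 0, 0, 0]

```text
time_s: 7.1
ee_pos: [399.2, -47.5, 17.7]
ee_rot: [-180.0, 0.0, -177.1]
force: [0.7, 0.7, -1.4]
gripper_width: 36.1
gripper_force: 30.0
```

apply_moves:
  increments:
    - [-1, 0.01, 0.0005, 0, 0, 0, 0]
    - [-1, 0.025, 0.0015, 0, 0, 0, 0]
    - [-1, 0.03, 0.0016, 0, 0, 0, 0]
    - [-1, 0.03, 0.0016, 0, 0, 0, 0]
    - [-1, 0.03, 0.0016, 0, 0, 0, 0]

```text
time_s: 7.52
ee_pos: [525.6, -40.5, 17.8]
ee_rot: [-180.0, 0.1, -177.2]
force: [0.6, 0.2, -1.8]
gripper_width: 35.7
gripper_force: 30.0
```

apply_moves:
  increments:
    - [-1, 0.025, 0.0015, 0, 0, 0, 0]
    - [-1, 0.012, 0.0007, 0, 0, 0, 0]
    - [-1, 0, 0, 0, 0, 0, 0]
    - [0.4, 0, 0, -0.001, 0, 0, 0]
    - [0.4, 0, 0, 0, 0, 0, 0]

```text
time_s: 7.93
ee_pos: [558.8, -38.4, 16.3]
ee_rot: [180.0, -0.1, -177.2]
force: [0.0, 0.6, 0.5]
gripper_width: 46.1
gripper_force: 0.0
```

apply_moves:
  increments:
    - [0.4, 0, 0, 0, 0, 0, 0]
    - [0.4, 0, 0, 0, 0, 0, 0]

```text
time_s: 8.1
ee_pos: [558.9, -38.5, 16.9]
ee_rot: [180.0, -0.1, -177.2]
force: [-0.0, -0.3, 0.4]
gripper_width: 59.5
gripper_force: 0.0
```

Run:
```python
from h import *
save("side","pics/s2.png",(200,190,220,165),3.5)
```

```text
(no output)
```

View pics/s2.png

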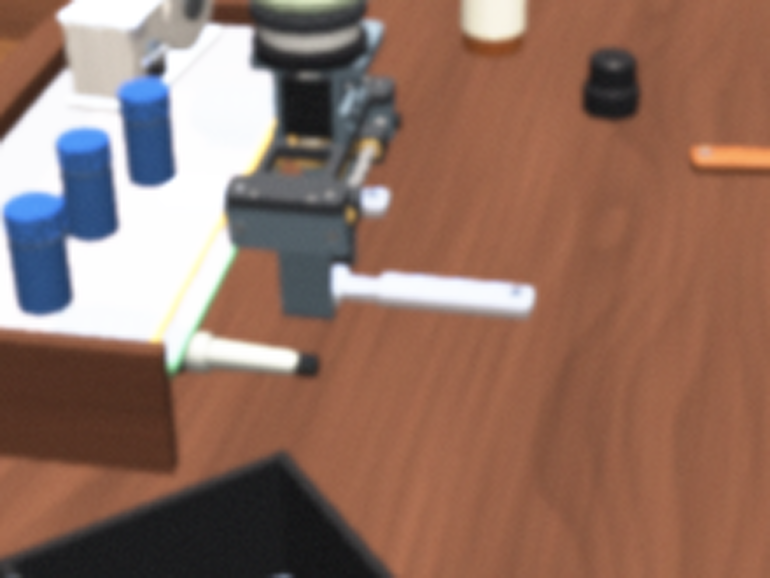

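apply_moves:
  increments:
    - [0.4, -0.03, -0.0016, 0, 0, 0, 0]
    - [0.4, -0.03, -0.0016, 0, 0, 0, 0]
    - [0.4, -0.03, -0.0016, 0, 0, 0, 0]
    - [0.4, -0.02, -0.0011, 0, 0, 0, 0]
    - [0.4, -0.008, -0.0004, 0, 0, 0, 0]

```text
time_s: 8.57
ee_pos: [437.6, -44.6, 16.8]
ee_rot: [180.0, -0.2, -177.2]
force: [-0.9, 0.1, -0.1]
gripper_width: 63.4
gripper_force: 0.0
```

apply_moves:
  increments:
    - [-1, 0, 0, 0, 0, 0, 0]
    - [-1, 0, 0, 0, 0, 0, 0]
    - [-1, 0, 0, 0, 0, 0, 0]
    - [-1, 0, 0, 0, 0, 0, 0]
    - [-1, 0, 0, 0, 0, 0, 0]

```text
time_s: 8.98
ee_pos: [443.2, -44.8, 16.9]
ee_rot: [-180.0, 0.1, -177.1]
force: [0.6, 0.3, -0.6]
gripper_width: 33.0
gripper_force: 0.0
```

apply_moves:
  increments:
    - [-1, 0, 0, 0, 0, 0, 0]
    - [-1, 0, 0, 0, 0, 0, 0]
    - [-1, 0, 0, 0, 0, 0, 0]

```text
time_s: 9.23
ee_pos: [442.2, -44.8, 16.7]
ee_rot: [180.0, 0.0, -177.1]
force: [0.3, -0.3, -1.3]
gripper_width: 23.5
gripper_force: 30.0
```

Run:
```python
from h import *
f=save("side","pics/s3.png")
for b in finder.trace("opener_a","side")[:5]:
    v,u=np.nonzero(b["pixels"]); i=u.argmax(); j=u.argmin(); print(round(b["score"],2),plane(f,u[i],v[u==u[i]].mean(),7).round(),plane(f,u[j],v[u==u[j]].mean(),7).round())
```

```text
0.92 [ 157. -284.    7.] [ 323. -271.    7.]
0.76 [196. 370.   7.] [282. 231.   7.]
0.74 [704. 260.   7.] [746. 389.   7.]
0.7 [416. -44.   7.] [581. -26.   7.]
0.67 [ 539. -157.    7.] [ 627. -133.    7.]
```

apply_moves:
  increments:
    - [-1, 0.01, 0.0005, 0.0005, 0, 0, 0]
    - [-1, 0.025, 0.0014, 0, 0, 0, 0]
    - [-1, 0.03, 0.0016, 0, 0, 0, 0]
    - [-1, 0.03, 0.0016, 0, 0, 0, 0]
    - [-1, 0.018, 0.001, 0, 0, 0, 0]

```text
time_s: 9.75
ee_pos: [558.9, -38.6, 17.6]
ee_rot: [-180.0, 0.2, -177.1]
force: [0.0, -1.0, -1.4]
gripper_width: 23.5
gripper_force: 30.0
```

apply_moves:
  increments:
    - [-1, 0.01, 0.0005, 0, 0, 0, 0]
    - [-1, 0, 0, 0, 0, 0, 0]
    - [0.2, 0, 0, 0, 0, 0, 0]
    - [0.2, 0, 0, 0, 0, 0, 0]
    - [0.2, 0, 0, 0, 0, 0, 0]

```text
time_s: 10.17
ee_pos: [563.5, -38.2, 17.4]
ee_rot: [180.0, -0.1, -177.2]
force: [-0.2, 0.6, 0.6]
gripper_width: 41.2
gripper_force: 0.0
```

apply_moves:
  increments:
    - [0.2, 0, 0, 0.02, 0, 0, 0]
    - [0.2, -0.01, 0, 0.035, 0, 0, 0]
    - [0.2, -0.02, 0, 0.035, 0, 0, 0]
    - [0.2, -0.02, 0, 0.03, 0, 0, 0]

```text
time_s: 10.5
ee_pos: [513.9, -38.3, 139.1]
ee_rot: [180.0, 0.0, -177.1]
force: [0.2, 0.3, 1.3]
gripper_width: 54.6
gripper_force: 0.0
```

Run:
```python
from h import *
for n in("side","top"):
  f=save(n,f"pics/{n}4.png")
  for b in finder.trace("opener_a",n)[:6]:
    m=b["pixels"]; v,u=np.nonzero(m)
    a=u if n=="side" else v
    i=a==a.max(); j=a==a.min(); print(n,round(b["score"],2),plane(f,u[i].mean(),v[i].mean(),10).round(),plane(f,u[j].mean(),v[j].mean(),10).round())
```

```text
side 0.94 [703. 261.  10.] [741. 391.  10.]
side 0.92 [ 156. -276.   10.] [ 323. -266.   10.]
side 0.84 [536. -40.  10.] [620. -17.  10.]
side 0.82 [196. 372.  10.] [282. 231.  10.]
side 0.74 [ 538. -152.   10.] [ 625. -133.   10.]
top 0.92 [ 644. -593.   10.] [ 714. -452.   10.]
top 0.88 [703. 244.  10.] [743. 283.  10.]
top 0.83 [200. 366.  10.] [281. 228.  10.]
top 0.73 [ 157. -289.   10.] [ 325. -274.   10.]
top 0.49 [ 541. -149.   10.] [ 616. -151.   10.]
```

apply_moves:
  increments:
    - [0.3, 0.011, 0.0296, -0.01, 0, 0, 0]
    - [0.3, 0.011, 0.0296, -0.01, 0, 0, 0]
    - [0.3, 0.011, 0.0296, -0.01, 0, 0, 0]
    - [0.3, 0.011, 0.0296, -0.01, 0, 0, 0]
    - [0.3, 0, 0, -0.02, 0, 0, 0]

```text
time_s: 11.12
ee_pos: [561.9, 84.8, 76.5]
ee_rot: [179.9, 0.2, -177.0]
force: [0.3, 0.0, -0.1]
gripper_width: 59.3
gripper_force: 0.0
```

apply_moves:
  increments:
    - [0.3, 0, 0, -0.025, 0, 0, 0]
    - [0.3, 0, 0, -0.018, 0, 0, 0]
    - [0.3, 0, 0, -0.008, 0, 0, 0]
    - [0.3, 0, 0, -0.004, 0, 0, 0]
    - [0.3, 0, 0, 0, 0, 0, 0]

```text
time_s: 11.53
ee_pos: [557.3, 80.0, 21.0]
ee_rot: [-180.0, -0.3, -177.1]
force: [-1.5, -0.2, 0.7]
gripper_width: 59.3
gripper_force: 0.0
```

apply_moves:
  increments:
    - [-1, 0, 0, 0, 0, 0, 0]
    - [-1, 0, 0, 0, 0, 0, 0]
    - [-1, 0, 0, 0, 0, 0, 0]
    - [-1, 0, 0, 0, 0, 0, 0]
    - [-1, 0, 0, 0, 0, 0, 0]

```text
time_s: 11.95
ee_pos: [559.4, 80.2, 22.9]
ee_rot: [180.0, 0.1, -177.2]
force: [-0.1, 0.6, -1.0]
gripper_width: 29.0
gripper_force: 0.0
```

apply_moves:
  increments:
    - [-1, 0, 0, 0, 0, 0, 0]
    - [-1, 0, 0, 0, 0, 0, 0]
    - [-1, 0, 0, 0, 0, 0, 0]
    - [-1, 0, 0, 0, 0, 0, 0]
    - [-1, 0, 0, 0, 0, 0, 0]

```text
time_s: 12.37
ee_pos: [559.0, 80.2, 22.4]
ee_rot: [180.0, 0.0, -177.1]
force: [-0.5, -0.6, -0.3]
gripper_width: 14.5
gripper_force: 29.7
```

apply_moves:
  increments:
    - [-1, -0.01, -0.0005, 0, 0, 0, 0]
    - [-1, -0.02, -0.001, 0, 0, 0, 0]
    - [-1, -0.025, -0.0014, 0, 0, 0, 0]
    - [-1, -0.025, -0.0014, 0, 0, 0, 0]
    - [-1, -0.025, -0.0014, 0, 0, 0, 0]

```text
time_s: 12.78
ee_pos: [452.4, 74.4, 22.4]
ee_rot: [180.0, 0.0, -177.1]
force: [0.7, -0.2, -0.0]
gripper_width: 14.5
gripper_force: 29.7
```

apply_moves:
  increments:
    - [-1, -0.025, -0.0014, 0, 0, 0, 0]
    - [-1, -0.02, -0.001, 0, 0, 0, 0]
    - [-1, -0.01, -0.0005, 0, 0, 0, 0]
    - [-1, 0, 0, 0, 0, 0, 0]
    - [-1, 0, 0, 0, 0, 0, -4]

```text
time_s: 13.2
ee_pos: [399.0, 71.7, 22.6]
ee_rot: [180.0, 0.0, 178.8]
force: [1.1, 1.1, -0.1]
gripper_width: 14.5
gripper_force: 29.7
```

apply_moves:
  increments:
    - [-1, 0, 0, 0, 0, 0, -7]
    - [-1, 0, 0, 0, 0, 0, -7]
    - [-1, 0, 0, 0, 0, 0, -7]
    - [-1, 0, 0, 0, 0, 0, -7]
    - [-1, 0, 0, 0, 0, 0, -7]

```text
time_s: 13.62
ee_pos: [400.8, 71.9, 22.5]
ee_rot: [179.9, 0.1, 143.5]
force: [0.6, -0.3, -0.1]
gripper_width: 14.5
gripper_force: 29.7
```

Run:
```python
from h import *
save("side","pics/s5.png",(120,140,350,260),2.2)
```

```text
(no output)
```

View pics/s5.png

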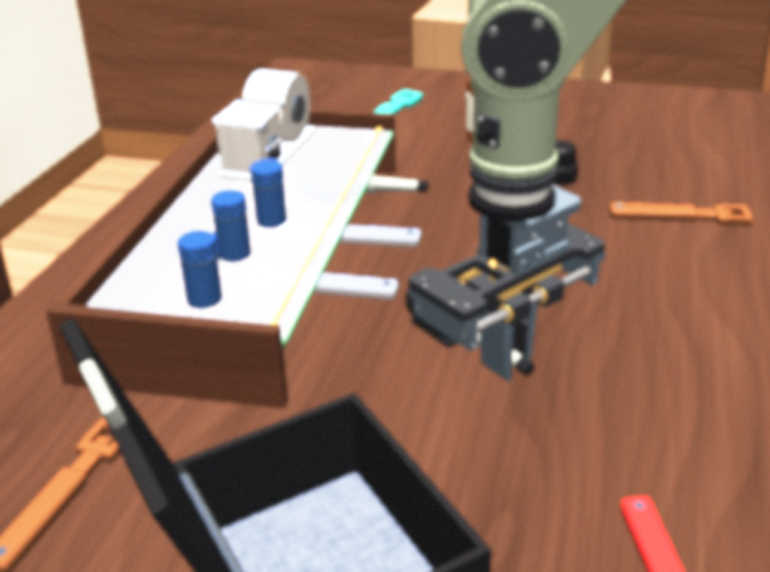

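apply_moves:
  increments:
    - [-1, 0, 0, 0, 0, 0, -7]
    - [-1, 0, 0, 0, 0, 0, -7]
    - [-1, 0, 0, 0, 0, 0, -7]
    - [-1, 0, 0, 0, 0, 0, -7]
    - [-1, 0, 0, 0, 0, 0, -7]

```text
time_s: 14.08
ee_pos: [400.6, 71.8, 22.5]
ee_rot: [179.9, 0.0, 108.7]
force: [0.6, -1.0, 0.1]
gripper_width: 14.8
gripper_force: 29.7
```

apply_moves:
  increments:
    - [-1, 0, 0, 0, 0, 0, -7]
    - [-1, 0, 0, 0, 0, 0, -7]
    - [-1, 0, 0, 0, 0, 0, -7]
    - [-1, 0, 0, 0, 0, 0, -7]
    - [-1, 0, 0, 0, 0, 0, -7]

```text
time_s: 14.5
ee_pos: [400.6, 71.7, 22.5]
ee_rot: [179.9, -0.0, 73.7]
force: [0.6, -0.3, 0.8]
gripper_width: 14.7
gripper_force: 29.7
```

apply_moves:
  increments:
    - [-1, 0, 0, 0, 0, 0, -7]
    - [-1, 0, 0, 0, 0, 0, -7]
    - [-1, 0, 0, 0, 0, 0, -7]
    - [-1, 0, 0, 0, 0, 0, -7]
    - [-1, 0, 0, 0, 0, 0, -7]

```text
time_s: 14.92
ee_pos: [400.4, 71.6, 22.5]
ee_rot: [179.9, -0.1, 38.7]
force: [0.2, -0.2, 0.8]
gripper_width: 14.4
gripper_force: 29.7
```

apply_moves:
  increments:
    - [-1, 0, 0, 0, 0, 0, -7]
    - [-1, 0, 0, 0, 0, 0, -7]
    - [-1, 0, 0, 0, 0, 0, -7]
    - [-1, 0, 0, 0, 0, 0, -7]
    - [-1, 0, 0, 0, 0, 0, -5]

```text
time_s: 15.33
ee_pos: [400.0, 71.5, 22.4]
ee_rot: [180.0, -0.0, 5.7]
force: [-0.6, -1.3, 0.1]
gripper_width: 14.3
gripper_force: 29.7
```

apply_moves:
  increments:
    - [-1, 0, 0, 0, 0, 0, -2]
    - [-1, 0.01, 0.0005, 0, 0, 0, 0]
    - [-1, 0.025, 0.0014, 0, 0, 0, 0]
    - [-1, 0.03, 0.0016, 0, 0, 0, 0]
    - [-1, 0.03, 0.0016, 0, 0, 0, 0]

```text
time_s: 15.75
ee_pos: [496.0, 76.8, 22.4]
ee_rot: [180.0, -0.0, 4.0]
force: [-0.2, 0.8, 0.5]
gripper_width: 14.6
gripper_force: 29.7
```

apply_moves:
  increments:
    - [-1, 0.03, 0.0016, 0, 0, 0, 0]
    - [-1, 0.02, 0.0011, 0, 0, 0, 0]
    - [-1, 0.01, 0.0005, 0, 0, 0, 0]
    - [-1, 0, 0, 0, 0, 0, 0]
    - [0.6, 0, 0, 0, 0, 0, 0]

```text
time_s: 16.17
ee_pos: [554.1, 79.8, 22.1]
ee_rot: [180.0, 0.0, 3.9]
force: [-1.5, -0.4, -1.0]
gripper_width: 18.9
gripper_force: 0.0
```

apply_moves:
  increments:
    - [0.6, 0, 0, 0, 0, 0, 0]
    - [0.6, 0, 0, 0, 0, 0, 0]
    - [0.6, 0, 0, 0, 0, 0, 0]
    - [0.6, 0, 0, 0, 0, 0, 0]
    - [0.6, 0, 0, 0.003, 0, 0, 0]

```text
time_s: 16.58
ee_pos: [553.0, 79.9, 25.1]
ee_rot: [180.0, 0.1, 3.9]
force: [0.3, -0.8, -0.2]
gripper_width: 52.0
gripper_force: 0.0
```

Run:
```python
from h import *
f=save("side","pics/s6.png",(200,190,220,165),3.5)
for b in finder.trace("blower_a","side")[:4]:
    v,u=np.nonzero(b["pixels"]); i=u.argmax(); j=u.argmin(); print(round(b["score"],2),b["rect"],plane(f,u[i],v[u==u[i]].mean(),25).round(),plane(f,u[j],v[u==u[j]].mean(),25).round())
```

```text
0.86 [261.2, 286.4, 82.0, 26.3] [414.  82.  25.] [585.  84.  25.]
0.66 [294.2, 216.8, 20.5, 10.5] [ 548. -255.   25.] [ 609. -255.   25.]
0.48 [201.2, 246.4, 18.7, 36.8] [709.  28.  25.] [794. -49.  25.]
```

View pics/s6.png

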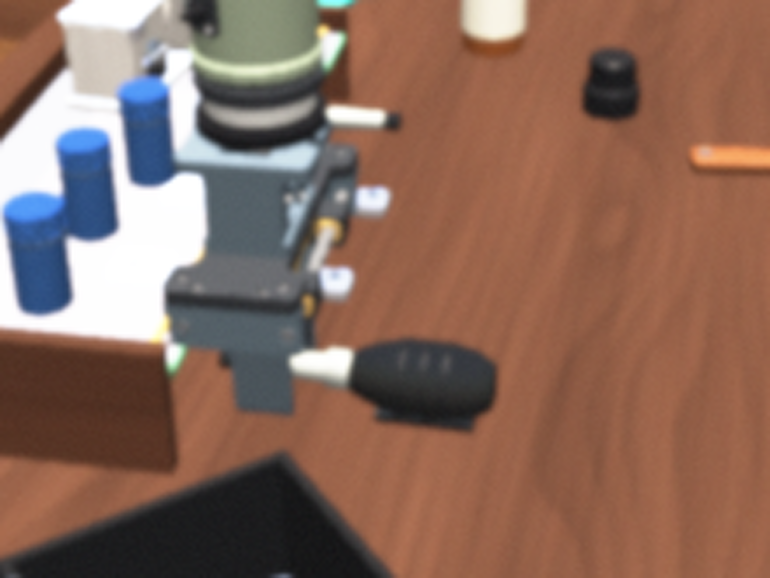

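apply_moves:
  increments:
    - [0.7, 0, 0, 0, 0, 0, 0]
    - [0.7, 0, 0, 0, 0, 0, 0]
    - [0.7, -0.01, -0.0004, 0.001, 0, 0, 0]
    - [0.7, -0.025, -0.001, 0, 0, 0, 0]
    - [0.7, -0.03, -0.001, 0, 0, 0, 0]

```text
time_s: 17.1
ee_pos: [489.1, 77.5, 26.4]
ee_rot: [-180.0, -0.1, 3.8]
force: [0.8, -0.0, -0.0]
gripper_width: 77.5
gripper_force: 0.0
```

apply_moves:
  increments:
    - [0.7, -0.025, -0.001, 0, 0, 0, 0]
    - [0.7, -0.01, -0.0004, 0, 0, 0, 0]
    - [0.7, 0, 0, 0, 0, 0, -1]
    - [-1, 0, 0, 0, 0, 0, 0]
    - [-1, 0, 0, 0, 0, 0, 0]

```text
time_s: 17.52
ee_pos: [456.2, 76.4, 26.8]
ee_rot: [-180.0, -0.2, 2.9]
force: [0.1, 0.1, 0.4]
gripper_width: 66.8
gripper_force: 0.0
```

apply_moves:
  increments:
    - [-1, 0, 0, 0, 0, 0, 0]
    - [-1, 0, 0, 0, 0, 0, 0]
    - [-1, 0, 0, 0, 0, 0, 0]
    - [-1, 0, 0, 0, 0, 0, 0]

```text
time_s: 17.85
ee_pos: [454.6, 76.1, 26.3]
ee_rot: [180.0, -0.0, 2.9]
force: [0.6, 0.3, -0.5]
gripper_width: 46.3
gripper_force: 30.0
```

apply_moves:
  increments:
    - [-1, 0.01, 0.0005, 0.0005, 0, 0, 0]
    - [-1, 0.025, 0.0014, 0, 0, 0, 0]
    - [-1, 0.03, 0.0016, 0, 0, 0, 0]
    - [-1, 0.025, 0.0014, 0, 0, 0, 0]
    - [-1, 0.017, 0.001, 0, 0, 0, 0]

```text
time_s: 18.27
ee_pos: [564.3, 82.2, 26.9]
ee_rot: [-180.0, -0.2, 2.9]
force: [1.2, 0.6, -1.4]
gripper_width: 46.3
gripper_force: 30.0
```

apply_moves:
  increments:
    - [-1, 0.008, 0.0005, 0, 0, 0, 0]
    - [-1, 0, 0, 0, 0, 0, 0]
    - [0.5, 0, 0, 0, 0, 0, 0]
    - [0.5, 0, 0, 0, 0, 0, 0]
    - [0.5, 0, 0, 0, 0, 0, 0]

```text
time_s: 18.68
ee_pos: [567.6, 82.4, 26.9]
ee_rot: [180.0, 0.1, 2.9]
force: [-0.6, 0.2, 0.3]
gripper_width: 63.8
gripper_force: 0.0
```

apply_moves:
  increments:
    - [0.5, 0, 0, 0.02, 0, 0, 0]
    - [0.5, -0.01, 0, 0.035, 0, 0, 0]
    - [0.5, -0.02, 0, 0.035, 0, 0, 0]
    - [0.5, -0.02, 0, 0.03, 0, 0, 0]

```text
time_s: 19.02
ee_pos: [518.0, 82.5, 148.6]
ee_rot: [180.0, -0.0, 2.9]
force: [0.6, -0.6, -0.1]
gripper_width: 68.6
gripper_force: 0.0
```

Run:
```python
from h import *
f=save("side","pics/s7.png",(200,190,220,165),3.5)
for b in finder.trace("blower_a","side")[:3]:
    v,u=np.nonzero(b["pixels"]); i=u.argmax(); print(round(b["score"],2),b["rect"],plane(f,u[i],v[u==u[i]].mean(),25).round())
```

```text
0.7 [247.6, 280.5, 41.2, 28.3] [532.  76.  25.]
```

View pics/s7.png

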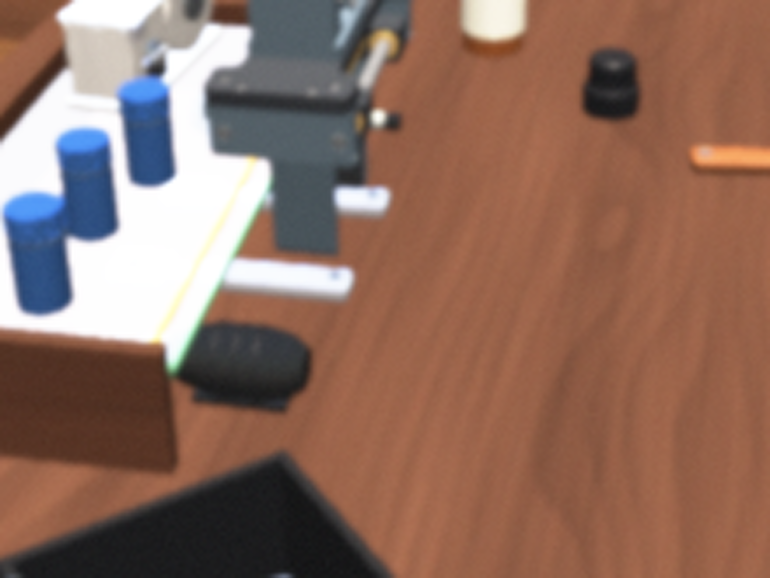

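apply_moves:
  increments:
    - [0.3, 0.0066, -0.037, 0, 0, 0, 0]
    - [0.3, 0.0066, -0.037, 0, 0, 0, 0]
    - [0.3, 0.0066, -0.037, 0, 0, 0, 0]
    - [0.3, 0.0066, -0.037, 0, 0, 0, 0]
    - [0.3, 0.0066, -0.037, 0, 0, 0, 0]

```text
time_s: 19.53
ee_pos: [551.2, -104.0, 146.2]
ee_rot: [-180.0, 0.1, 2.9]
force: [0.5, -0.1, -0.5]
gripper_width: 59.1
gripper_force: 0.0
```

apply_moves:
  increments:
    - [0.3, 0.0066, -0.037, -0.01, 0, 0, 0]
    - [0.3, 0.0066, -0.037, -0.01, 0, 0, 0]
    - [0.3, 0.0066, -0.037, -0.01, 0, 0, 0]
    - [0.3, 0.0062, -0.037, -0.01, 0, 0, 0]
    - [0.3, 0, 0, -0.02, 0, 0, 1]

```text
time_s: 19.95
ee_pos: [579.9, -257.6, 87.2]
ee_rot: [179.7, -0.3, 3.6]
force: [0.8, -0.9, 0.4]
gripper_width: 59.3
gripper_force: 0.0
```

apply_moves:
  increments:
    - [0.3, 0, 0, -0.025, 0, 0, 0]
    - [0.3, 0, 0, -0.02, 0, 0, 0]
    - [0.3, 0, 0, -0.012, 0, 0, 0]
    - [0.3, 0, 0, -0.007, 0, 0, 0]
    - [0.3, 0, 0, 0, 0, 0, 0]

```text
time_s: 20.37
ee_pos: [576.7, -249.2, 21.2]
ee_rot: [-179.9, 0.2, 3.9]
force: [-1.1, 1.3, 1.0]
gripper_width: 59.6
gripper_force: 0.0
```

apply_moves:
  increments:
    - [-1, 0, 0, 0, 0, 0, 0]
    - [-1, 0, 0, 0, 0, 0, 0]
    - [-1, 0, 0, 0, 0, 0, 0]
    - [-1, 0, 0, 0, 0, 0, 0]
    - [-1, 0, 0, 0, 0, 0, 0]

```text
time_s: 20.78
ee_pos: [578.4, -250.7, 23.7]
ee_rot: [179.9, -0.1, 3.9]
force: [0.0, -0.5, -0.0]
gripper_width: 29.2
gripper_force: 0.0
```

apply_moves:
  increments:
    - [-1, 0, 0, 0, 0, 0, 0]
    - [-1, 0, 0, 0, 0, 0, 0]
    - [-1, 0, 0, 0, 0, 0, 0]
    - [-1, 0, 0, 0, 0, 0, 0]
    - [-1, 0, 0, 0, 0, 0, 0]

```text
time_s: 21.2
ee_pos: [578.0, -250.6, 23.0]
ee_rot: [180.0, -0.0, 3.9]
force: [-0.6, 0.6, 0.8]
gripper_width: 14.2
gripper_force: 29.9
```

apply_moves:
  increments:
    - [-1, -0.01, -0.0006, 0, 0, 0, 0]
    - [-1, -0.02, -0.0013, 0, 0, 0, 0]
    - [-1, -0.028, -0.0018, 0, 0, 0, 0]
    - [-1, -0.03, -0.002, 0, 0, 0, 0]
    - [-1, -0.03, -0.002, 0, 0, 0, 0]

```text
time_s: 21.62
ee_pos: [458.5, -258.0, 22.9]
ee_rot: [180.0, -0.0, 3.9]
force: [0.7, -0.4, 0.9]
gripper_width: 13.9
gripper_force: 29.8
```

apply_moves:
  increments:
    - [-1, -0.03, -0.002, 0, 0, 0, 0]
    - [-1, -0.02, -0.0013, 0, 0, 0, 0]
    - [-1, -0.01, -0.0006, 0, 0, 0, 0]
    - [-1, 0, 0, 0, 0, 0, 3]
    - [-1, 0, 0, 0, 0, 0, 6]

```text
time_s: 22.03
ee_pos: [399.4, -262.4, 23.2]
ee_rot: [180.0, -0.0, 13.0]
force: [0.0, 0.1, 0.0]
gripper_width: 14.2
gripper_force: 29.9
```

apply_moves:
  increments:
    - [-1, 0, 0, 0, 0, 0, 7]
    - [-1, 0, 0, 0, 0, 0, 7]
    - [-1, 0, 0, 0, 0, 0, 7]
    - [-1, 0, 0, 0, 0, 0, 7]
    - [-1, 0, 0, 0, 0, 0, 7]

```text
time_s: 22.45
ee_pos: [400.6, -262.4, 23.1]
ee_rot: [179.9, -0.0, 48.2]
force: [0.0, -0.4, 1.0]
gripper_width: 13.8
gripper_force: 29.9
```

apply_moves:
  increments:
    - [-1, 0, 0, 0, 0, 0, 7]
    - [-1, 0, 0, 0, 0, 0, 7]
    - [-1, 0, 0, 0, 0, 0, 7]
    - [-1, 0, 0, 0, 0, 0, 7]
    - [-1, 0, 0, 0, 0, 0, 7]

```text
time_s: 22.87
ee_pos: [400.6, -262.3, 23.1]
ee_rot: [179.9, 0.0, 83.2]
force: [-0.1, 0.2, 1.2]
gripper_width: 13.9
gripper_force: 29.9
```

apply_moves:
  increments:
    - [-1, 0, 0, 0, 0, 0, 7]
    - [-1, 0.01, 0.001, 0, 0, 0, 4]
    - [-1, 0.02, 0.001, 0, 0, 0, 0]
    - [-1, 0.025, 0.001, 0, 0, 0, 0]
    - [-1, 0.02, 0.001, 0, 0, 0, 0]

```text
time_s: 23.28
ee_pos: [476.2, -258.2, 23.0]
ee_rot: [180.0, 0.0, 93.9]
force: [-0.6, -0.9, 1.0]
gripper_width: 13.9
gripper_force: 29.8
```

apply_moves:
  increments:
    - [-1, 0.01, 0, 0, 0, 0, 3]
    - [-1, 0, 0, 0, 0, 0, 6]
    - [-1, 0, 0, 0, 0, 0, 7]
    - [-1, 0, 0, 0, 0, 0, 7]
    - [-1, 0, 0, 0, 0, 0, 7]

```text
time_s: 23.7
ee_pos: [485.6, -257.9, 22.9]
ee_rot: [180.0, 0.0, 124.2]
force: [0.3, -0.3, 0.8]
gripper_width: 13.7
gripper_force: 29.9
```

apply_moves:
  increments:
    - [-1, 0, 0, 0, 0, 0, 7]
    - [-1, 0, 0, 0, 0, 0, 7]
    - [-1, 0, 0, 0, 0, 0, 7]
    - [-1, 0, 0, 0, 0, 0, 7]
    - [-1, 0, 0, 0, 0, 0, 7]

```text
time_s: 24.12
ee_pos: [485.1, -257.8, 22.9]
ee_rot: [180.0, 0.0, 159.2]
force: [-0.2, 0.2, 0.8]
gripper_width: 13.8
gripper_force: 29.9
```

apply_moves:
  increments:
    - [-1, 0, 0, 0, 0, 0, 7]
    - [-1, 0, 0, 0, 0, 0, 6]
    - [-1, 0, 0, 0, 0, 0, 4]
    - [-1, 0, 0, 0, 0, 0, 0]

```text
time_s: 24.45
ee_pos: [485.0, -258.0, 22.8]
ee_rot: [-180.0, -0.0, 176.0]
force: [0.1, -0.9, 0.6]
gripper_width: 13.9
gripper_force: 29.8
```

Run:
```python
from h import *
f=save("side","pics/s8.png",(250,140,260,180),3)
for b in finder.trace("blower_a","side")[:3]:
    v,u=np.nonzero(b["pixels"]); i=u.argmax(); j=u.argmin(); print(round(b["score"],2),b["rect"],plane(f,u[i],v[u==u[i]].mean(),25).round(),plane(f,u[j],v[u==u[j]].mean(),25).round())
```

```text
0.68 [368.1, 204.6, 12.4, 16.3] [ 371. -341.   25.] [ 416. -329.   25.]
0.62 [344.0, 219.9, 45.4, 18.0] [ 342. -256.   25.] [ 467. -254.   25.]
0.58 [247.3, 278.8, 43.7, 29.5] [532.  76.  25.] [607. 105.  25.]
```

View pics/s8.png

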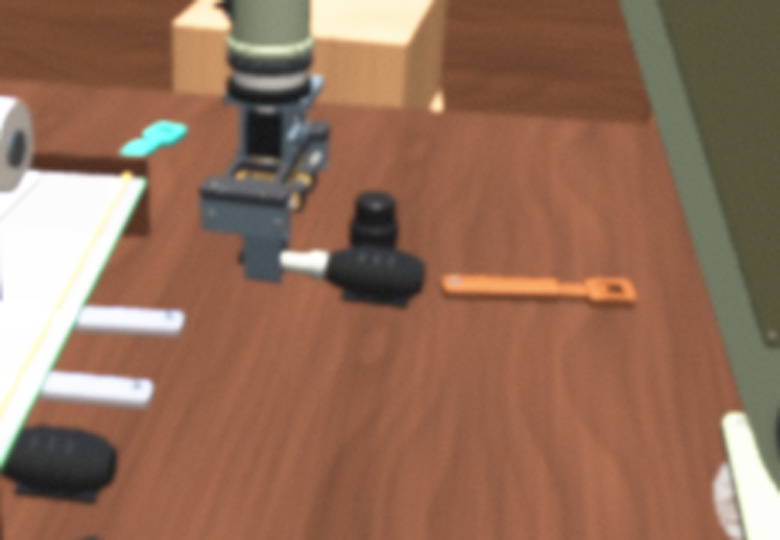

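apply_moves:
  increments:
    - [-1, 0, 0, 0, 0, 0, 4]
    - [-1, 0.01, 0.0005, 0, 0, 0, 3]
    - [-1, 0.02, 0.0011, 0, 0, 0, 0]
    - [-1, 0.028, 0.0015, 0, 0, 0, 0]
    - [-1, 0.02, 0.001, 0, 0, 0, 0]

```text
time_s: 24.97
ee_pos: [564.6, -254.1, 23.0]
ee_rot: [-180.0, 0.1, -177.2]
force: [-0.3, -0.6, 0.4]
gripper_width: 14.3
gripper_force: 29.8
```

apply_moves:
  increments:
    - [-1, 0.008, 0.0004, 0, 0, 0, 0]
    - [-1, 0, 0, 0, 0, 0, 0]
    - [0.7, 0, 0, 0, 0, 0, 0]
    - [0.7, 0, 0, 0, 0, 0, 0]
    - [0.7, 0, 0, 0, 0, 0, 0]

```text
time_s: 25.38
ee_pos: [569.3, -253.5, 22.6]
ee_rot: [180.0, -0.1, -177.2]
force: [-0.0, 0.0, -0.6]
gripper_width: 31.1
gripper_force: 0.0
```

apply_moves:
  increments:
    - [0.7, 0, 0, 0.003, 0, 0, 0]
    - [0.7, 0, 0, 0, 0, 0, 0]
    - [0.7, 0, 0, 0, 0, 0, 0]
    - [0.7, 0, 0, 0, 0, 0, 0]

```text
time_s: 25.72
ee_pos: [570.7, -253.7, 26.1]
ee_rot: [180.0, 0.0, -177.2]
force: [0.7, -0.0, 0.2]
gripper_width: 58.0
gripper_force: 0.0
```

apply_moves:
  increments:
    - [0.7, -0.01, -0.0005, 0, 0, 0, 0]
    - [0.7, -0.025, -0.0014, 0, 0, 0, 0]
    - [0.7, -0.03, -0.0016, 0, 0, 0, 0]
    - [0.7, -0.025, -0.0014, 0, 0, 0, 0]
    - [0.7, -0.012, -0.0005, 0, 0, 0, 0]

```text
time_s: 26.13
ee_pos: [464.7, -258.1, 25.5]
ee_rot: [179.9, -0.2, -177.2]
force: [-0.4, 0.0, 0.3]
gripper_width: 77.1
gripper_force: 0.0
```

apply_moves:
  increments:
    - [0.7, 0, 0, 0, 0, 0, 0]
    - [-1, 0, 0, 0, 0, 0, 0]
    - [-1, 0, 0, 0, 0, 0, 0]
    - [-1, 0, 0, 0, 0, 0, 0]
    - [-1, 0, 0, 0, 0, 0, 0]

```text
time_s: 26.55
ee_pos: [470.2, -259.1, 25.9]
ee_rot: [-180.0, 0.1, -177.1]
force: [-0.2, -0.1, -0.2]
gripper_width: 53.8
gripper_force: 0.0
```

apply_moves:
  increments:
    - [-1, 0, 0, 0, 0, 0, 0]
    - [-1, 0, 0, 0, 0, 0, 0]

```text
time_s: 26.72
ee_pos: [469.6, -259.0, 25.8]
ee_rot: [-180.0, 0.0, -177.1]
force: [-0.3, -0.5, 0.3]
gripper_width: 46.6
gripper_force: 30.0
```

Run:
```python
from h import *
f=save("side","pics/s9.png")
for b in finder.trace("blower_a","side")[:3]:
    v,u=np.nonzero(b["pixels"]); i=u.argmax(); j=u.argmin(); print(round(b["score"],2),b["rect"],plane(f,u[i],v[u==u[i]].mean(),25).round(),plane(f,u[j],v[u==u[j]].mean(),25).round())
```

```text
0.94 [247.8, 281.0, 42.2, 26.3] [532.  76.  25.] [605. 103.  25.]
0.71 [299.8, 216.4, 61.1, 20.1] [ 428. -271.   25.] [ 594. -252.   25.]
0.32 [219.1, 173.9, 41.2, 50.3] [ 753. -389.   25.] [ 897. -384.   25.]
```

apply_moves:
  increments:
    - [-1, 0.01, 0.0005, 0.0008, 0, 0, 0]
    - [-1, 0.025, 0.0014, 0, 0, 0, 0]
    - [-1, 0.03, 0.0016, 0, 0, 0, 0]
    - [-1, 0.027, 0.0014, 0, 0, 0, 0]
    - [-1, 0.02, 0.001, 0, 0, 0, 0]

```text
time_s: 27.23
ee_pos: [584.0, -252.9, 26.7]
ee_rot: [-180.0, 0.1, -177.1]
force: [-0.1, -0.4, -0.8]
gripper_width: 46.8
gripper_force: 30.0
```

apply_moves:
  increments:
    - [-1, 0.008, 0.0005, 0, 0, 0, 0]
    - [-1, 0, 0, 0, 0, 0, 0]
    - [0.5, 0, 0, 0, 0, 0, 0]
    - [0.5, 0, 0, 0, 0, 0, 0]
    - [0.5, 0, 0, 0, 0, 0, 0]

```text
time_s: 27.65
ee_pos: [587.6, -252.6, 26.8]
ee_rot: [180.0, -0.1, -177.2]
force: [0.5, 0.2, -0.1]
gripper_width: 63.6
gripper_force: 0.0
```

apply_moves:
  increments:
    - [0.5, 0, 0, 0.02, 0, 0, 0]
    - [0.5, -0.01, 0, 0.035, 0, 0, 0]
    - [0.5, -0.02, 0.02, 0.035, 0, 0, 0]
    - [0.5, -0.02, 0.02, 0.035, 0, 0, 0]
    - [0.5, 0, 0.03, 0.025, 0, 0, 0]

```text
time_s: 28.07
ee_pos: [538.3, -186.7, 174.0]
ee_rot: [-179.9, -0.1, -177.4]
force: [1.1, -0.2, -0.1]
gripper_width: 68.4
gripper_force: 0.0
```

Run:
```python
from h import *
f=save("side","pics/s10.png")
for b in finder.trace("blower_a","side")[:3]:
    v,u=np.nonzero(b["pixels"]); i=u.argmax(); print(round(b["score"],2),b["rect"],plane(f,u[i],v[u==u[i]].mean(),25).round())
for b in finder.trace("canister_1","side")[:4]:
    v,u=np.nonzero(b["pixels"]); i=v.argmax(); print("can side",round(b["score"],2),b["rect"],plane(f,u.mean(),v.mean(),98).round())
f=save("top","pics/t10.png")
for b in finder.trace("canister_1","top")[:4]:
    v,u=np.nonzero(b["pixels"]); print("can top",round(b["score"],2),b["rect"],plane(f,u.mean(),v.mean(),112).round())
```

```text
0.82 [248.1, 280.2, 41.0, 27.0] [531.  77.  25.]
0.61 [285.5, 214.0, 31.0, 21.2] [ 546. -259.   25.]
can side 0.81 [216.3, 225.5, 19.3, 33.0] [695.  15.  98.]
can side 0.79 [199.7, 246.2, 20.3, 37.1] [689. 102.  98.]
can side 0.6 [233.1, 211.0, 18.0, 33.1] [683. -61.  98.]
can top 0.84 [254.1, 164.9, 18.9, 19.6] [689. 100. 112.]
can top 0.78 [322.1, 166.7, 15.0, 20.1] [682. -60. 112.]
can top 0.72 [291.9, 157.0, 12.2, 27.6] [694.  15. 112.]
```

apply_moves:
  increments:
    - [0.32, 0.0155, 0.0318, 0.003, 0, 0, 0]
    - [0.32, 0.0155, 0.0318, 0.003, 0, 0, 0]
    - [0.32, 0.0155, 0.0318, 0.003, 0, 0, 0]
    - [0.32, 0.0155, 0.0318, 0.003, 0, 0, 0]
    - [0.32, 0.025, 0, 0, 0, 0, 0]
  newtons: 20

```text
time_s: 28.73
ee_pos: [627.8, -54.1, 182.1]
ee_rot: [179.8, -0.2, -177.0]
force: [-0.4, -0.2, 0.3]
gripper_width: 60.2
gripper_force: 0.0
```

apply_moves:
  increments:
    - [0.32, 0.03, 0, 0, 0, 0, 0]
    - [0.32, 0.02, 0, 0, 0, 0, 0]
    - [0.32, 0.008, 0, 0, 0, 0, 0]
    - [0.32, 0, 0, 0, 0, 0, 0]

```text
time_s: 29.07
ee_pos: [687.6, -59.2, 180.6]
ee_rot: [180.0, -0.2, -177.2]
force: [-0.4, -0.8, 0.4]
gripper_width: 60.4
gripper_force: 0.0
```

Run:
```python
from h import *
f=save("side","pics/s11.png")
for b in finder.trace("canister_1","side")[:4]:
    v,u=np.nonzero(b["pixels"]); print("can side",round(b["score"],2),b["rect"],plane(f,u.mean(),v.mean(),98).round())
print(status.state()["ee_pos"])
```

```text
can side 0.89 [235.1, 215.3, 16.4, 28.0] [682. -60.  98.]
[685.64285609 -59.08709068 181.75388555]
```

Unmoved; descend and grip.

apply_moves:
  increments:
    - [0.32, -0.002, -0.001, -0.025, 0, 0, 0]
    - [0.32, 0, 0, -0.025, 0, 0, 0]
    - [0.32, 0, 0, -0.015, 0, 0, 0]
    - [0.32, 0, 0, -0.008, 0, 0, 0]
    - [0.32, 0, 0, 0, 0, 0, 0]

```text
time_s: 29.58
ee_pos: [682.6, -59.7, 108.5]
ee_rot: [180.0, -0.3, -177.2]
force: [-0.1, 0.5, 0.4]
gripper_width: 60.5
gripper_force: 0.0
```

apply_moves:
  increments:
    - [-1, 0, 0, 0, 0, 0, 0]
    - [-1, 0, 0, 0, 0, 0, 0]
    - [-1, 0, 0, 0, 0, 0, 0]
    - [-1, 0, 0, 0, 0, 0, 0]
    - [-1, 0, 0, 0, 0, 0, 0]

```text
time_s: 30.0
ee_pos: [685.5, -59.4, 111.8]
ee_rot: [-180.0, 0.1, -177.1]
force: [-1.1, 0.2, 3.0]
gripper_width: 35.7
gripper_force: 20.0
```

apply_moves:
  increments:
    - [-1, 0, 0, 0, 0, 0, 0]
    - [-1, 0, 0, 0.01, 0, 0, 0]
    - [-1, 0, 0, 0.025, 0, 0, 0]
    - [-1, 0, 0, 0.03, 0, 0, 0]
    - [-1, 0, 0, 0.03, 0, 0, 0]

```text
time_s: 30.42
ee_pos: [684.3, -59.2, 206.2]
ee_rot: [180.0, -0.1, -177.1]
force: [0.6, 0.2, -1.2]
gripper_width: 35.5
gripper_force: 20.0
```

apply_moves:
  increments:
    - [-1, -0.0149, 0.0355, 0, 0, 0, 3.5]
    - [-1, -0.0149, 0.0355, 0, 0, 0, 3.5]
    - [-1, -0.0149, 0.0355, 0, 0, 0, 3.5]
    - [-1, -0.0149, 0.0355, 0, 0, 0, 3.5]
    - [-1, -0.0149, 0.0355, 0, 0, 0, 3.5]

```text
time_s: 30.83
ee_pos: [609.3, 119.5, 205.9]
ee_rot: [180.0, 0.0, -159.5]
force: [0.7, 0.8, -0.7]
gripper_width: 35.4
gripper_force: 20.0
```

apply_moves:
  increments:
    - [-1, -0.0149, 0.0355, 0, 0, 0, 3.5]
    - [-1, -0.0149, 0.0355, 0, 0, 0, 3.5]
    - [-1, -0.0149, 0.0355, 0, 0, 0, 3.5]
    - [-1, -0.0149, 0.0355, 0, 0, 0, 3.5]
    - [-1, -0.0149, 0.0355, 0, 0, 0, 3.5]

```text
time_s: 31.25
ee_pos: [534.8, 297.2, 206.0]
ee_rot: [180.0, 0.0, -142.0]
force: [1.5, 0.3, -0.6]
gripper_width: 35.9
gripper_force: 20.0
```

apply_moves:
  increments:
    - [-1, -0.0149, 0.0355, 0, 0, 0, 3.5]
    - [-1, -0.0149, 0.0355, 0, 0, 0, 3.5]
    - [-1, 0, 0, 0, 0, 0, 0]
    - [-1, 0, 0, 0, 0, 0, 0]

```text
time_s: 31.58
ee_pos: [505.0, 368.3, 205.6]
ee_rot: [-180.0, -0.0, -134.9]
force: [1.0, -1.1, -2.1]
gripper_width: 35.7
gripper_force: 20.0
```

Run:
```python
from h import *
f=save("side","pics/s12.png",(100,150,300,240),2.5)
print(status.state()["ee_pos"],status.state()["ee_rot"],status.state()["gripper_width"])
```

```text
[505.69172863 366.92079136 205.53351675] [-1.79970748e+02 -3.57958014e-02 -1.35063966e+02] 35.91377796176915
```

View pics/s12.png

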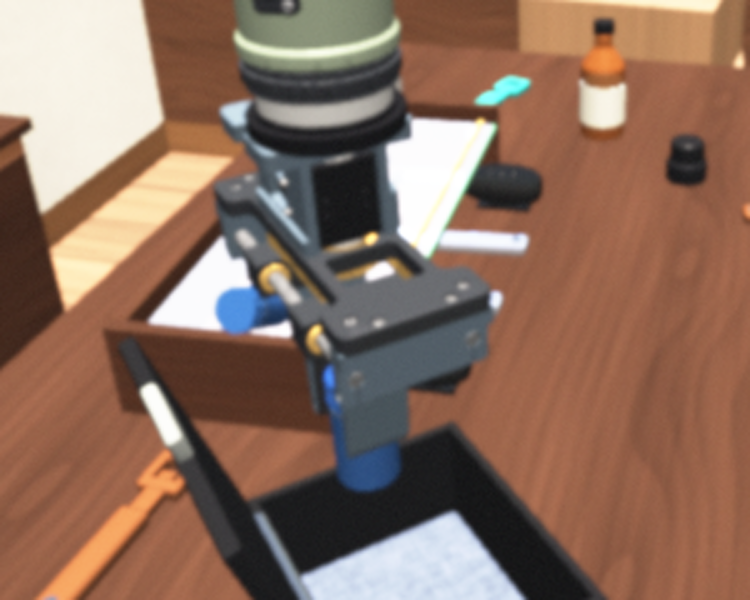

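apply_moves:
  increments:
    - [-1, 0, 0, -0.03, 0, 0, 0]
    - [-1, 0, 0, -0.035, 0, 0, 0]
    - [-1, 0, 0, -0.035, 0, 0, 0]
    - [-1, 0, 0, -0.025, 0, 0, 0]
    - [-1, 0, 0, -0.015, 0, 0, 0]

```text
time_s: 32.05
ee_pos: [505.3, 363.6, 62.3]
ee_rot: [180.0, -0.3, -135.3]
force: [-0.4, 0.9, -0.4]
gripper_width: 35.8
gripper_force: 20.0
```

apply_moves:
  increments:
    - [-1, 0, 0, -0.008, 0, 0, 0]
    - [-1, 0, 0, 0, 0, 0, 0]
    - [0.1, 0, 0, 0, 0, 0, 0]
    - [0.1, 0, 0, 0, 0, 0, 0]
    - [0.1, 0, 0, 0, 0, 0, 0]

```text
time_s: 32.47
ee_pos: [507.2, 367.0, 59.3]
ee_rot: [-180.0, 0.2, -135.2]
force: [-1.2, 0.1, 1.2]
gripper_width: 49.3
gripper_force: 0.0
```

apply_moves:
  increments:
    - [0.1, 0, 0, 0.02, 0, 0, 0]
    - [0.1, 0, 0, 0.035, 0, 0, 0]
    - [0.1, 0, 0, 0.04, 0, 0, 0]
    - [0.1, -0.02, -0.02, 0.03, 0, 0, 0]
    - [0.1, -0.025, -0.025, 0.02, 0, 0, 0]

```text
time_s: 32.88
ee_pos: [463.4, 323.4, 207.1]
ee_rot: [-179.9, 0.5, -135.1]
force: [-0.1, 0.5, -0.6]
gripper_width: 50.4
gripper_force: 0.0
```

apply_moves:
  increments:
    - [0.3, -0.01, -0.04, 0, 0, 0, 0]
    - [0.3, 0, -0.04, 0, 0, 0, 0]
    - [0.3, 0, -0.04, 0, 0, 0, 0]
    - [0.3, 0, -0.03, 0, 0, 0, 0]
    - [0.3, 0, 0, 0, 0, 0, 0]

```text
time_s: 33.3
ee_pos: [450.5, 167.3, 204.1]
ee_rot: [-179.9, 0.0, -135.4]
force: [0.7, 0.7, -0.2]
gripper_width: 59.5
gripper_force: 0.0
```

Run:
```python
from h import *
f=cams.grab_frame("top"); cv2.imwrite("pics/ft.png",f["color"][:,:,::-1])
for b in finder.trace("canister_1","top")[:5]:
    m=b["pixels"].astype(np.uint8); v,u=np.nonzero(m); print("top",round(b["score"],2),np.round(b["rect"]),plane(f,u.mean(),v.mean(),82).round(),cv2.minAreaRect(np.c_[u,v].astype(np.float32)))
g=cams.grab_frame("side")
for b in finder.trace("canister_1","side")[:5]:
    v,u=np.nonzero(b["pixels"]); print("side",round(b["score"],2),np.round(b["rect"]),plane(g,u.mean(),v.mean(),82).round())
a=cv2.resize(f["color"][100:330,60:440],None,fx=1.05,fy=1.05); b=cv2.resize(g["color"][150:460,130:430],None,fx=1.05,fy=1.05)
h=max(a.shape[0],b.shape[0]); c=np.zeros((h,a.shape[1]+b.shape[1],3),np.uint8); c[:a.shape[0],:a.shape[1]]=a; c[:b.shape[0],a.shape[1]:]=b
cv2.imwrite("pics/c13.png",c[:,:,::-1])
```

```text
top 0.68 [ 71. 185.  99.  82.] [571. 459.  82.] ((119.75001525878906, 227.75001525878906), (51.61879348754883, 94.7522964477539), 45.0)
top 0.57 [234. 167.  29.  16.] [696. 144.  82.] ((246.46629333496094, 173.85394287109375), (29.7226505279541, 14.410983085632324), 5.440331935882568)
top 0.52 [290. 159.  16.  24.] [701.  17.  82.] ((296.1000061035156, 170.70004272460938), (20.124608993530273, 15.652474403381348), 63.43495178222656)
side 0.97 [238. 373.  26.  47.] [488. 399.  82.]
side 0.65 [215. 226.  19.  30.] [709. -13.  82.]
side 0.6 [147. 286. 196. 191.] [478. 386.  82.]
side 0.56 [188. 265.  28.  20.] [704. 122.  82.]
```

View pics/c13.png

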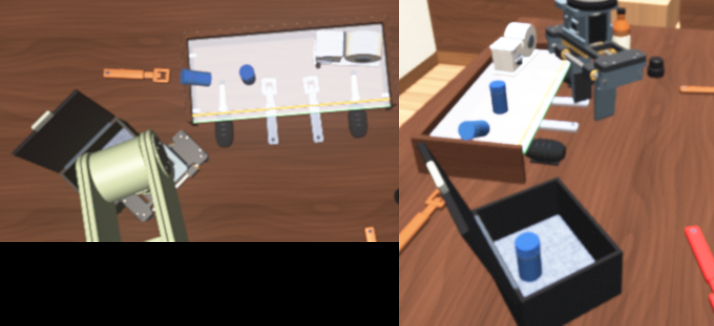

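Run:
```python
from h import *
from scipy.optimize import least_squares
fs={n:cams.grab_frame(n) for n in("top","side")}
pts={}
for n,(x0,y0,x1,y1) in(("top",(225,155,275,195)),("side",(180,255,225,295))):
    hsv=cv2.cvtColor(fs[n]["color"],cv2.COLOR_RGB2HSV); m=((hsv[...,0]>100)&(hsv[...,0]<125)&(hsv[...,1]>140)).astype(np.uint8)
    k=np.zeros_like(m); k[y0:y1,x0:x1]=m[y0:y1,x0:x1]
    v,u=np.nonzero(k); print(n,len(u),u.min(),u.max(),v.min(),v.max()); pts[n]=cv2.convexHull(np.c_[u,v].astype(np.float32))[:,0]
# fit cylinder: centre(3), az, el
def cyl(p):
    c=p[:3]; a=np.array([np.cos(p[4])*np.cos(p[3]),np.cos(p[4])*np.sin(p[3]),np.sin(p[4])])
    e1=np.cross(a,[0,0,1.]);e1/=np.linalg.norm(e1);e2=np.cross(a,e1)
    t=np.linspace(0,2*np.pi,40)
    r=18*(np.outer(np.cos(t),e1)+np.outer(np.sin(t),e2))
    return np.vstack([c+34*a+r,c-34*a+r])
th=np.linspace(0,2*np.pi,24,endpoint=False); D=np.c_[np.cos(th),np.sin(th)]
def res(p):
    X=cyl(p);o=[]
    for n,f in fs.items():
        q=np.array([proj(f,x) for x in X]); o.append((q@D.T).max(0)-(pts[n]@D.T).max(0)-.3)
    return np.concatenate(o)
for s in(0.,.3):
    r=least_squares(res,[696,144,85,1.5,s],loss="soft_l1"); print(r.cost.round(2),r.x[:3].round(1),np.degrees(r.x[3:]).round(1),cyl(r.x).min(0).round(),cyl(r.x).max(0).round())
```

```text
top 245 233 259 167 179
side 368 187 224 255 281
72.4 [684.1 136.1 107. ] [76.8  5.2] [659.  99.  86.] [709. 173. 128.]
72.4 [684.1 136.1 107. ] [76.8  5.2] [659.  99.  86.] [709. 173. 128.]
```

Run:
```python
from h import *
from scipy.optimize import least_squares
fs={n:cams.grab_frame(n) for n in("top","side")}
pts={};ims=[]
for n,(x0,y0,x1,y1) in(("top",(225,155,275,195)),("side",(180,240,240,290))):
    im=fs[n]["color"]; hsv=cv2.cvtColor(im,cv2.COLOR_RGB2HSV); m=((hsv[...,0]>100)&(hsv[...,0]<125)&(hsv[...,1]>120)).astype(np.uint8)
    k=np.zeros_like(m); k[y0:y1,x0:x1]=m[y0:y1,x0:x1]
    _,lab,st,_=cv2.connectedComponentsWithStats(k); i=1+st[1:,4].argmax() if n=="top" else lab[275,200]; print(n,st.tolist(),i)
    v,u=np.nonzero(lab==i); pts[n]=cv2.convexHull(np.c_[u,v].astype(np.float32))[:,0]
    ims.append(cv2.resize(im[y0-15:y0+55,x0-20:x0+60],(480,420),interpolation=cv2.INTER_CUBIC)[:, :395])
cv2.imwrite("pics/c14.png",np.hstack(ims)[:,:,::-1])
def cyl(p):
    c=p[:3]; a=np.array([np.cos(p[4])*np.cos(p[3]),np.cos(p[4])*np.sin(p[3]),np.sin(p[4])])
    e1=np.cross(a,[0,0,1.]);e1/=np.linalg.norm(e1);e2=np.cross(a,e1)
    t=np.linspace(0,2*np.pi,40)
    r=18*(np.outer(np.cos(t),e1)+np.outer(np.sin(t),e2))
    return np.vstack([c+34*a+r,c-34*a+r])
th=np.linspace(0,2*np.pi,24,endpoint=False); D=np.c_[np.cos(th),np.sin(th)]
def res(p):
    X=cyl(p);o=[]
    for n,f in fs.items():
        q=np.array([proj(f,x) for x in X]); o.append((q@D.T).max(0)-(pts[n]@D.T).max(0)-.3)
    return np.concatenate(o)
for s in(0.,.3):
    r=least_squares(res,[696,144,85,1.5,s],loss="soft_l1"); print(r.cost.round(2),r.x[:3].round(1),np.degrees(r.x[3:]).round(1),cyl(r.x).min(0).round(),cyl(r.x).max(0).round())
```

```text
top [[0, 0, 640, 480, 306890], [233, 166, 28, 15, 310]] 1
side [[0, 0, 640, 480, 306595], [219, 240, 14, 18, 213], [187, 265, 29, 18, 392]] 2
27.31 [692.7 139.9  95. ] [98.7 30.5] [670. 102.  62.] [715. 178. 128.]
27.31 [692.7 139.9  95. ] [98.7 30.5] [670. 102.  62.] [715. 178. 128.]
```

View pics/c14.png

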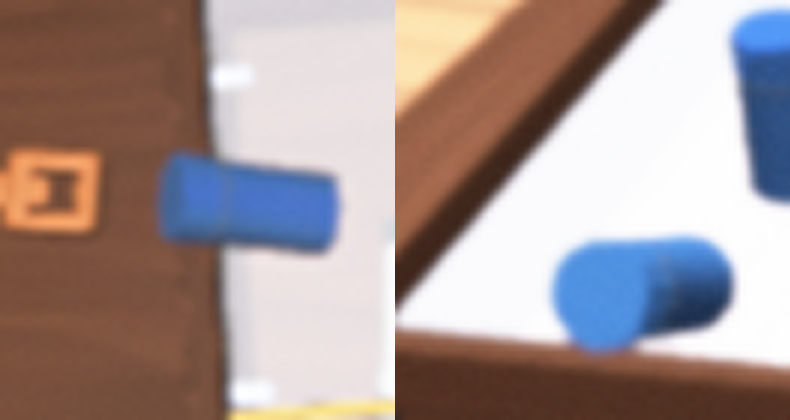

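apply_moves:
  increments:
    - [0.32, 0.0135, -0.0018, 0, 0, 0, -7]
    - [0.32, 0.0135, -0.0018, 0, 0, 0, -7]
    - [0.32, 0.0135, -0.0018, 0, 0, 0, -7]
    - [0.32, 0.0135, -0.0018, 0, 0, 0, -7]
    - [0.32, 0.0135, -0.0018, 0, 0, 0, -7]
  newtons: 30

```text
time_s: 34.12
ee_pos: [519.2, 163.4, 202.2]
ee_rot: [180.0, -0.0, -170.4]
force: [0.0, -0.3, -0.3]
gripper_width: 60.3
gripper_force: 0.0
```

apply_moves:
  increments:
    - [0.32, 0.0135, -0.0018, 0, 0, 0, -7]
    - [0.32, 0.0135, -0.0018, 0, 0, 0, -7]
    - [0.32, 0.0135, -0.0018, 0, 0, 0, -7]
    - [0.32, 0.0135, -0.0018, 0, 0, 0, -7]
    - [0.32, 0.0135, -0.0018, 0, 0, 0, -7]

```text
time_s: 34.53
ee_pos: [586.7, 154.4, 202.0]
ee_rot: [-180.0, -0.0, 154.6]
force: [0.1, 0.3, 0.2]
gripper_width: 60.0
gripper_force: 0.0
```

apply_moves:
  increments:
    - [0.32, 0.0135, -0.0018, 0, 0, 0, -7]
    - [0.32, 0.0135, -0.0018, 0, 0, 0, -7]
    - [0.32, 0.0135, -0.0018, 0, 0, 0, -7]
    - [0.32, 0.0135, -0.0018, 0, 0, 0, -7]
    - [0.32, 0.0135, -0.0018, 0, 0, 0, -7]

```text
time_s: 34.95
ee_pos: [654.2, 145.5, 201.9]
ee_rot: [-180.0, -0.0, 119.6]
force: [-1.1, 0.4, 0.7]
gripper_width: 59.9
gripper_force: 0.0
```

apply_moves:
  increments:
    - [0.32, 0.0135, -0.0018, 0, 0, 0, -7]
    - [0.32, 0.0135, -0.0018, 0, 0, 0, -7]
    - [0.32, 0.0135, -0.0018, 0, 0, 0, -7]
    - [0.32, 0, 0, 0, 0, 0, 0]
    - [0.32, 0, 0, 0, 0, 0, 0]

```text
time_s: 35.37
ee_pos: [694.1, 139.9, 201.5]
ee_rot: [-179.9, -0.0, 99.1]
force: [-0.1, -0.7, 0.1]
gripper_width: 60.5
gripper_force: 0.0
```

Run:
```python
from h import *
f=cams.grab_frame("side")
for b in finder.trace("canister_1","side")[:4]:
    print(round(b["score"],2),np.round(b["rect"]))
s=status.state();print(s["ee_pos"],s["ee_rot"],s["qpos"])
```

```text
0.75 [240. 369.  27.  51.]
0.66 [216. 226.  20.  31.]
[693.31781248 139.8208836  202.09871193] [-1.79927254e+02 -7.20146471e-03  9.90243495e+01] [1.04661129e+01 3.13622631e+01 7.21410982e+01 9.28343019e-03
 7.65691810e+01 1.43959684e+00]
```

apply_moves:
  increments:
    - [0.32, 0, -0.003, -0.03, 0, 0, 0]
    - [0.32, 0, -0.003, -0.03, 0, 0, 0]
    - [0.32, 0, 0, -0.025, 0, 0, 0]
    - [0.32, 0, 0, -0.015, 0, 0, 0]
    - [0.32, 0, 0, -0.01, 0, 0, 0]

```text
time_s: 35.88
ee_pos: [692.1, 133.4, 90.3]
ee_rot: [-179.8, -0.0, 99.0]
force: [-0.5, -0.2, -0.3]
gripper_width: 60.2
gripper_force: 0.0
```

apply_moves:
  increments:
    - [0.32, 0, 0, -0.005, 0, 0, 0]
    - [0.32, 0, 0, 0, 0, 0, 0]
    - [-1, 0, 0, 0, 0, 0, 0]
    - [-1, 0, 0, 0, 0, 0, 0]
    - [-1, 0, 0, 0, 0, 0, 0]

```text
time_s: 36.3
ee_pos: [694.8, 133.4, 89.0]
ee_rot: [179.9, -0.0, 98.9]
force: [-0.1, -0.7, -0.2]
gripper_width: 43.0
gripper_force: 0.1
```

apply_moves:
  increments:
    - [-1, 0, 0, 0, 0, 0, 0]
    - [-1, 0, 0, 0, 0, 0, 0]
    - [-1, 0, 0, 0, 0, 0, 0]
    - [-1, 0, 0, 0, 0, 0, 0]

```text
time_s: 36.63
ee_pos: [694.6, 133.2, 88.3]
ee_rot: [179.9, 0.0, 98.9]
force: [0.1, 0.1, 3.4]
gripper_width: 35.7
gripper_force: 30.0
```

apply_moves:
  increments:
    - [-1, 0, 0, 0.01, 0, 0, 0]
    - [-1, 0, 0, 0.025, 0, 0, 0]
    - [-1, 0, 0, 0.03, 0, 0, 0]
    - [-1, 0, 0, 0.03, 0, 0, 0]
    - [-1, 0, 0, 0.03, 0, 0, 0]

```text
time_s: 37.05
ee_pos: [693.6, 133.2, 213.9]
ee_rot: [-179.9, -0.0, 98.9]
force: [0.4, 0.6, -1.1]
gripper_width: 35.3
gripper_force: 30.0
```

apply_moves:
  increments:
    - [-1, -0.015, 0.013, 0, 0, 0, 2]
    - [-1, -0.025, 0.023, 0, 0, 0, 4]
    - [-1, -0.028, 0.0255, 0, 0, 0, 4]
    - [-1, -0.028, 0.0255, 0, 0, 0, 4]
    - [-1, -0.028, 0.0255, 0, 0, 0, 4]

```text
time_s: 37.47
ee_pos: [568.5, 246.4, 212.7]
ee_rot: [-180.0, -0.0, 117.0]
force: [-0.9, 1.2, -0.5]
gripper_width: 35.3
gripper_force: 30.0
```

apply_moves:
  increments:
    - [-1, -0.028, 0.0255, 0, 0, 0, 4]
    - [-1, -0.028, 0.0255, 0, 0, 0, 4]
    - [-1, -0.028, 0.0255, 0, 0, 0, 4]
    - [-1, -0.025, 0.023, 0, 0, 0, 4]
    - [-1, -0.018, 0.017, 0, 0, 0, 2]

```text
time_s: 37.88
ee_pos: [440.4, 363.7, 212.9]
ee_rot: [-180.0, -0.1, 135.1]
force: [-0.3, -0.1, 0.2]
gripper_width: 35.5
gripper_force: 30.0
```

apply_moves:
  increments:
    - [-1, 0, 0, 0, 0, 0, 0]
    - [-1, 0, 0, 0, 0, 0, 0]

```text
time_s: 38.05
ee_pos: [442.2, 362.9, 212.9]
ee_rot: [180.0, 0.0, 135.0]
force: [-0.1, -0.1, 0.2]
gripper_width: 35.4
gripper_force: 30.0
```

Run:
```python
from h import *
f=cams.grab_frame("side")
for b in finder.trace("canister_1","side")[:4]:
    v,u=np.nonzero(b["pixels"]); print(round(b["score"],2),np.round(b["rect"]))
s=status.state();print(s["ee_pos"],s["ee_rot"],s["gripper_width"])
c,a=np.array([443,362,0.]),0
for z in(180,195,215): print(z,proj(f,[s["ee_pos"][0],s["ee_pos"][1],z]).round())
cv2.imwrite("pics/x.png",f["color"][:,:,::-1])
```

```text
0.83 [215. 228.  20.  16.]
0.64 [281. 294.  32.  35.]
0.63 [238. 372.  26.  47.]
[443.56955891 361.84502106 212.69674876] [1.79984539e+02 3.50514982e-02 1.34830290e+02] 35.21763903153095
180 [288. 329.]
195 [287. 320.]
215 [287. 308.]
```

apply_moves:
  increments:
    - [-1, 0, 0, -0.025, 0, 0, 0]
    - [-1, 0, 0, -0.035, 0, 0, 0]
    - [-1, 0, 0, -0.035, 0, 0, 0]
    - [-1, 0, 0, -0.03, 0, 0, 0]
    - [-1, 0, 0, -0.022, 0, 0, 0]

```text
time_s: 38.57
ee_pos: [443.2, 360.2, 62.8]
ee_rot: [-179.8, -0.0, 134.7]
force: [-0.1, 0.5, -0.4]
gripper_width: 35.4
gripper_force: 30.0
```

apply_moves:
  increments:
    - [-1, 0, 0, -0.015, 0, 0, 0]
    - [-1, 0, 0, -0.008, 0, 0, 0]
    - [-1, 0, 0, -0.004, 0, 0, 0]
    - [-1, 0, 0, 0, 0, 0, 0]

```text
time_s: 38.9
ee_pos: [443.7, 361.7, 38.1]
ee_rot: [-180.0, 0.0, 134.8]
force: [-0.4, -0.8, -0.4]
gripper_width: 35.3
gripper_force: 30.0
```

apply_moves:
  increments:
    - [0.05, 0, 0, 0, 0, 0, 0]
    - [0.05, 0, 0, 0, 0, 0, 0]
    - [0.1, 0, 0, 0, 0, 0, 0]
    - [0.1, 0, 0, 0, 0, 0, 0]

```text
time_s: 39.23
ee_pos: [443.6, 362.6, 39.5]
ee_rot: [179.9, 0.0, 134.9]
force: [0.7, -0.0, 0.7]
gripper_width: 50.4
gripper_force: 0.0
```

apply_moves:
  increments:
    - [0.1, 0, 0, 0.015, 0, 0, 0]
    - [0.1, 0, 0, 0.03, 0, 0, 0]
    - [0.1, 0, 0, 0.04, 0, 0, 0]
    - [0.1, 0, 0, 0.04, 0, 0, 0]
    - [0.1, 0, 0, 0.035, 0, 0, 0]

```text
time_s: 39.65
ee_pos: [443.2, 362.4, 201.6]
ee_rot: [179.9, 0.0, 134.9]
force: [1.4, 0.3, 0.4]
gripper_width: 50.0
gripper_force: 0.0
```

apply_moves:
  increments:
    - [0.32, 0.012, -0.0165, 0, 0, 0, 0]
    - [0.32, 0.021, -0.029, 0, 0, 0, 0]
    - [0.32, 0.021, -0.029, 0, 0, 0, 0]
    - [0.32, 0.021, -0.029, 0, 0, 0, 0]
    - [0.32, 0.021, -0.029, 0, 0, 0, 0]
  newtons: 25

```text
time_s: 40.07
ee_pos: [539.7, 228.6, 199.3]
ee_rot: [179.9, 0.0, 134.9]
force: [0.6, 0.4, -0.3]
gripper_width: 60.3
gripper_force: 0.0
```

apply_moves:
  increments:
    - [0.32, 0.021, -0.029, 0, 0, 0, 0]
    - [0.32, 0.021, -0.029, 0, 0, 0, 0]
    - [0.32, 0.021, -0.029, 0, 0, 0, 0]
    - [0.32, 0.021, -0.029, 0, 0, 0, 0]
    - [0.32, 0.021, -0.029, 0, 0, 0, 0]

```text
time_s: 40.48
ee_pos: [644.8, 83.2, 199.1]
ee_rot: [180.0, 0.0, 134.9]
force: [0.3, -0.3, 0.3]
gripper_width: 60.3
gripper_force: 0.0
```

apply_moves:
  increments:
    - [0.32, 0.021, -0.029, 0, 0, 0, 0]
    - [0.32, 0.021, -0.029, 0, 0, 0, 0]
    - [0.32, 0.009, -0.0115, 0, 0, 0, 0]
    - [0.32, 0, 0, 0, 0, 0, 0]
    - [0.32, 0, 0, 0, 0, 0, 0]

```text
time_s: 40.9
ee_pos: [694.8, 15.3, 198.3]
ee_rot: [180.0, -0.1, 134.8]
force: [-1.2, 0.3, 0.5]
gripper_width: 60.4
gripper_force: 0.0
```

Run:
```python
from h import *
f=cams.grab_frame("side")
for b in finder.trace("canister_1","side")[:4]:
    v,u=np.nonzero(b["pixels"]); print(round(b["score"],2),np.round(b["rect"]),plane(f,u.mean(),v.mean(),98).round(),plane(f,u.mean(),v.mean(),30).round())
s=status.state();print(s["ee_pos"],s["ee_rot"])
g=cams.grab_frame("top")
for b in finder.trace("canister_1","top")[:4]:
    v,u=np.nonzero(b["pixels"]); print(round(b["score"],2),np.round(b["rect"]),plane(g,u.mean(),v.mean(),30).round())
```

```text
0.71 [216. 226.  20.  30.] [694.  15.  98.] [750. -97.  30.]
0.58 [276. 392.  26.  25.] [431. 415.  98.] [450. 359.  30.]
0.57 [239. 371.  30.  48.] [483. 411.  98.] [509. 354.  30.]
0.41 [148. 284. 196. 191.] [474. 399.  98.] [499. 341.  30.]
[694.23996699  16.6414233  198.69335548] [ 1.79991624e+02 -5.78881067e-02  1.34922624e+02]
0.83 [149. 268.  30.  25.] [433. 371.  30.]
0.73 [157. 247.  18.  13.] [506. 368.  30.]
0.47 [391. 206.  19.  24.] [ 585. -251.   30.]
```

Both canisters in the case; take the third.

apply_moves:
  increments:
    - [0.32, 0, -0.001, -0.03, 0, 0, 0]
    - [0.32, 0, 0, -0.03, 0, 0, 0]
    - [0.32, 0, 0, -0.015, 0, 0, 0]
    - [0.32, 0, 0, -0.009, 0, 0, 0]
    - [0.32, 0, 0, -0.004, 0, 0, 0]

```text
time_s: 41.52
ee_pos: [694.1, 15.3, 109.2]
ee_rot: [-179.9, -0.1, 134.9]
force: [-1.4, -0.7, 0.9]
gripper_width: 60.2
gripper_force: 0.0
```

apply_moves:
  increments:
    - [-1, 0, 0, 0, 0, 0, 0]
    - [-1, 0, 0, 0, 0, 0, 0]
    - [-1, 0, 0, 0, 0, 0, 0]
    - [-1, 0, 0, 0, 0, 0, 0]
    - [-1, 0, 0, 0, 0, 0, 0]

```text
time_s: 41.93
ee_pos: [695.8, 14.3, 111.9]
ee_rot: [179.9, 0.1, 134.9]
force: [-0.1, 0.6, 3.0]
gripper_width: 35.9
gripper_force: 25.0
```

apply_moves:
  increments:
    - [-1, 0, 0, 0, 0, 0, 0]
    - [-1, 0, 0, 0, 0, 0, 0]
    - [-1, 0, 0, 0.015, 0, 0, 0]
    - [-1, 0, 0, 0.035, 0, 0, 0]
    - [-1, 0, 0, 0.04, 0, 0, 0]

```text
time_s: 42.35
ee_pos: [693.1, 14.1, 198.0]
ee_rot: [-179.7, -0.3, 134.9]
force: [0.8, -0.5, 0.2]
gripper_width: 35.5
gripper_force: 25.0
```

apply_moves:
  increments:
    - [-1, -0.01, 0.015, 0.005, 0, 0, 0]
    - [-1, -0.019, 0.0285, 0, 0, 0, 0]
    - [-1, -0.02, 0.03, 0, 0, 0, 0]
    - [-1, -0.02, 0.03, 0, 0, 0, 0]
    - [-1, -0.02, 0.03, 0, 0, 0, 0]

```text
time_s: 42.77
ee_pos: [604.7, 148.7, 205.0]
ee_rot: [-180.0, -0.0, 134.8]
force: [1.0, 1.2, 0.4]
gripper_width: 35.3
gripper_force: 25.0
```

apply_moves:
  increments:
    - [-1, -0.02, 0.03, 0, 0, 0, 0]
    - [-1, -0.02, 0.03, 0, 0, 0, 0]
    - [-1, -0.02, 0.03, 0, 0, 0, 0]
    - [-1, -0.02, 0.03, 0, 0, 0, 0]
    - [-1, -0.02, 0.031, 0, 0, 0, 0]

```text
time_s: 43.18
ee_pos: [504.6, 299.7, 205.1]
ee_rot: [-180.0, 0.0, 134.8]
force: [0.5, -0.3, 0.1]
gripper_width: 35.7
gripper_force: 25.0
```

apply_moves:
  increments:
    - [-1, 0, 0, 0, 0, 0, 0]
    - [-1, 0, 0, 0, 0, 0, 0]

```text
time_s: 43.35
ee_pos: [504.8, 300.0, 205.2]
ee_rot: [-180.0, 0.0, 135.1]
force: [-0.1, -0.9, -1.4]
gripper_width: 35.6
gripper_force: 25.0
```

apply_moves:
  increments:
    - [-1, 0, 0, -0.025, 0, 0, 0]
    - [-1, 0, 0, -0.035, 0, 0, 0]
    - [-1, 0, 0, -0.035, 0, 0, 0]
    - [-1, 0, 0, -0.025, 0, 0, 0]
    - [-1, 0, 0, -0.015, 0, 0, 0]

```text
time_s: 43.77
ee_pos: [505.0, 296.3, 66.9]
ee_rot: [-179.7, -0.1, 134.8]
force: [0.2, -0.3, -1.1]
gripper_width: 35.6
gripper_force: 25.0
```

apply_moves:
  increments:
    - [-1, 0, 0, -0.008, 0, 0, 0]
    - [-1, 0, 0, -0.004, 0, 0, 0]
    - [-1, 0, 0, 0, 0, 0, 0]
    - [0.05, 0, 0, 0, 0, 0, 0]
    - [0.05, 0, 0, 0, 0, 0, 0]

```text
time_s: 44.18
ee_pos: [507.2, 299.0, 59.9]
ee_rot: [179.8, 0.1, 134.8]
force: [0.2, 0.1, -0.1]
gripper_width: 46.0
gripper_force: 0.0
```

apply_moves:
  increments:
    - [0.05, 0, 0, 0, 0, 0, 0]
    - [0.05, 0, 0, 0, 0, 0, 0]
    - [0.05, 0, 0, 0.02, 0, 0, 0]
    - [0.05, 0, 0, 0.035, 0, 0, 0]
    - [0.05, 0, 0, 0.04, 0, 0, 0]

```text
time_s: 44.6
ee_pos: [504.8, 298.1, 153.1]
ee_rot: [-179.8, -0.1, 134.9]
force: [0.6, -0.1, 0.3]
gripper_width: 48.1
gripper_force: 0.0
```

apply_moves:
  increments:
    - [-1, 0, 0, 0.04, 0, 0, 0]
    - [-1, 0, -0.03, 0.025, 0, 0, 0]
    - [-1, 0, -0.04, 0, 0, 0, 0]
    - [-1, 0, -0.04, 0, 0, 0, 0]
    - [-1, 0, -0.04, 0, 0, 0, 0]

```text
time_s: 45.02
ee_pos: [506.0, 147.6, 219.8]
ee_rot: [179.9, 0.1, 135.0]
force: [-0.1, -0.3, -0.5]
gripper_width: 17.5
gripper_force: 0.0
```

Run:
```python
from h import *
f=cams.grab_frame("top"); g=cams.grab_frame("side")
for n in("top","side"):
  for b in finder.boxes_of("canister_1",n)[:5]: print(n,round(b["score"],2),np.round(b["rect"]))
  for b in finder.boxes_of("case_lid_tab",n)[:3]: print(n,"tab",round(b["score"],2),np.round(b["rect"]))
a=f["color"][150:310,40:240]; b=g["color"][270:480,120:360]
a=cv2.resize(a,(400,320)); b=cv2.resize(b,(400,350)); c=np.zeros((350,800,3),np.uint8); c[:320,:400]=a; c[:,400:]=b
cv2.imwrite("pics/c15.png",c[:,:,::-1])
```

```text
top 0.25 [314. 209.   9.  25.]
top tab 0.93 [ 71. 186.  91.  83.]
side 0.87 [254. 339.  25.  48.]
side 0.68 [302. 214.  16.  19.]
side 0.66 [278. 393.  22.  23.]
side 0.62 [238. 372.  28.  46.]
side tab 0.8 [147. 286.  99. 155.]
side tab 0.19 [147. 285. 194. 190.]
```

View pics/c15.png

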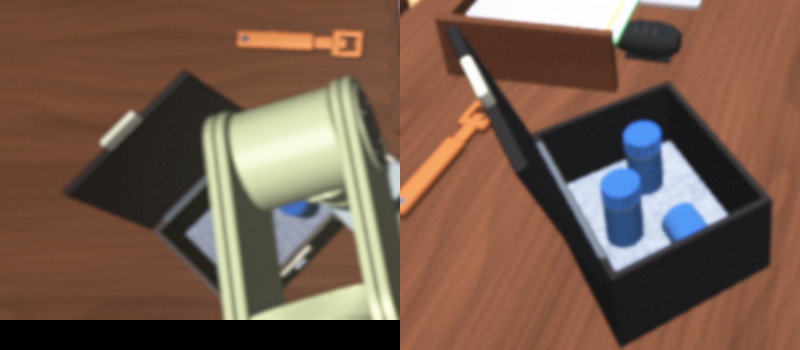

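apply_moves:
  increments:
    - [-1, 0, 0, 0.03, 0, 0, 0]
    - [-1, 0.01, 0, 0.035, 0, 0, 0]
    - [-1, 0.011, 0.034, 0, 0, 0, 0]
    - [-1, 0.011, 0.036, 0, 0, 0, 0]
    - [-1, 0.011, 0.036, 0, 0, 0, 0]

```text
time_s: 45.73
ee_pos: [549.4, 257.6, 284.5]
ee_rot: [179.9, 0.0, 134.9]
force: [-0.5, -0.6, -0.0]
gripper_width: 0.4
gripper_force: 0.0
```

apply_moves:
  increments:
    - [-1, 0.011, 0.036, 0, 0, 0, 0]
    - [-1, 0.011, 0.036, 0, 0, 0, 0]
    - [-1, 0.011, 0.036, 0, 0, 0, 0]
    - [-1, 0.011, 0.036, 0, 0, 0, 0]
    - [-1, 0.011, 0.036, 0, 0, 0, 0]

```text
time_s: 46.15
ee_pos: [603.2, 438.7, 283.0]
ee_rot: [-180.0, -0.0, 135.0]
force: [0.7, -0.1, 0.2]
gripper_width: 0.5
gripper_force: 0.0
```

apply_moves:
  increments:
    - [-1, 0.012, 0.036, 0, 0, 0, 0]
    - [-1, 0, 0.002, 0, 0, 0, 0]
    - [-1, 0, 0, 0, 0, 0, 0]

```text
time_s: 46.4
ee_pos: [614.9, 476.7, 280.2]
ee_rot: [-179.8, -0.0, 135.1]
force: [-0.2, -0.1, -0.0]
gripper_width: 0.6
gripper_force: 0.0
```

apply_moves:
  increments:
    - [-1, 0, 0, -0.02, 0, 0, 0]
    - [-1, 0, 0, -0.025, 0, 0, 0]
    - [-1, 0, 0, -0.018, 0, 0, 0]
    - [-1, -0.005, -0.005, 0, 0, 0, 0]
    - [-1, -0.009, -0.009, 0, 0, 0, 0]

```text
time_s: 46.82
ee_pos: [601.1, 458.2, 219.3]
ee_rot: [-179.9, -0.0, 134.9]
force: [-0.5, -0.7, 0.4]
gripper_width: 0.1
gripper_force: 0.0
```

apply_moves:
  increments:
    - [-1, -0.009, -0.009, 0, 0, 0, 0]
    - [-1, -0.009, -0.009, 0, 0, 0, 0]
    - [-1, -0.009, -0.009, 0, 0, 0, 0]
    - [-1, -0.009, -0.009, 0, 0, 0, 0]
    - [-1, -0.009, -0.009, 0, 0, 0, 0]

```text
time_s: 47.23
ee_pos: [556.6, 413.2, 223.3]
ee_rot: [179.8, 0.0, 134.9]
force: [0.7, 0.6, 1.6]
gripper_width: 0.4
gripper_force: 0.7
```

apply_moves:
  increments:
    - [-1, -0.009, -0.009, 0, 0, 0, 0]
    - [-1, -0.009, -0.009, 0, 0, 0, 0]
    - [-1, -0.009, -0.009, 0, 0, 0, 0]
    - [-1, -0.009, -0.009, 0, 0, 0, 0]
    - [-1, -0.009, -0.009, 0, 0, 0, 0]

```text
time_s: 47.65
ee_pos: [511.5, 368.1, 222.7]
ee_rot: [179.8, 0.0, 134.9]
force: [0.7, 1.4, -0.2]
gripper_width: -0.0
gripper_force: 0.5
```

Run:
```python
from h import *
for n in("top","side"):
  f=cams.grab_frame(n); cv2.imwrite(f"pics/lid_{n}.png",f["color"][:,:,::-1])
  for b in finder.boxes_of("case_lid_tab",n)[:3]: print(n,"tab",round(b["score"],2),np.round(b["rect"]))
  ex=np.array([.711,.703]);ey=np.array([-.703,.711])
  for th in(112,90,70,55,40):
    P=[]
    for s,y in((0,-95),(0,95),(152,-95),(152,95)):
      x=75-s*np.cos(np.radians(th)); z=85.5+s*np.sin(np.radians(th)); w=np.array([487,349])+x*ex+y*ey; P.append(proj(f,[*w,z]))
    P=np.array(P); print(th,P.min(0).round(),(P.max(0)-P.min(0)).round())
```

```text
top tab 0.65 [144. 208.  27.  44.]
top tab 0.46 [391. 205.  19.  27.]
112 [ 70. 183.] [101.  82.]
90 [ 85. 199.] [86. 66.]
70 [103. 211.] [68. 68.]
55 [116. 211.] [63. 79.]
40 [116. 211.] [75. 88.]
side tab 0.86 [191. 278. 100. 159.]
112 [143. 287.] [102. 150.]
90 [182. 269.] [ 62. 168.]
70 [197. 264.] [ 79. 173.]
55 [197. 267.] [105. 169.]
40 [197. 276.] [125. 161.]
```

apply_moves:
  increments:
    - [-1, -0.009, -0.009, -0.004, 0, 0, 0]
    - [-1, -0.009, -0.009, -0.006, 0, 0, 0]
    - [-1, -0.008, -0.008, -0.01, 0, 0, 0]
    - [-1, -0.007, -0.007, -0.012, 0, 0, 0]
    - [-1, -0.007, -0.007, -0.012, 0, 0, 0]

```text
time_s: 48.27
ee_pos: [472.6, 329.1, 177.0]
ee_rot: [179.9, 0.0, 134.9]
force: [1.3, 1.4, 0.8]
gripper_width: 0.6
gripper_force: 0.4
```

apply_moves:
  increments:
    - [-1, -0.007, -0.007, -0.013, 0, 0, 0]
    - [-1, -0.006, -0.006, -0.014, 0, 0, 0]
    - [-1, -0.005, -0.005, -0.014, 0, 0, 0]
    - [-1, -0.004, -0.004, -0.012, 0, 0, 0]
    - [-1, -0.002, -0.002, -0.008, 0, 0, 0]

```text
time_s: 48.68
ee_pos: [447.9, 304.6, 114.8]
ee_rot: [-180.0, -0.0, 134.9]
force: [0.3, -0.3, 0.4]
gripper_width: 0.3
gripper_force: 0.2
```

apply_moves:
  increments:
    - [-1, 0, 0, -0.002, 0, 0, 0]
    - [-1, 0, 0, 0, 0, 0, 0]

```text
time_s: 48.85
ee_pos: [448.3, 305.0, 113.3]
ee_rot: [-180.0, -0.0, 134.9]
force: [0.6, -0.2, -0.4]
gripper_width: 0.4
gripper_force: 0.0
```

apply_moves:
  increments:
    - [-1, 0, 0, -0.003, 0, 0, 0]
    - [-1, 0, 0, -0.002, 0, 0, 0]
    - [-1, 0, 0, 0, 0, 0, 0]

```text
time_s: 49.1
ee_pos: [449.0, 305.4, 109.7]
ee_rot: [179.9, 0.0, 134.9]
force: [-0.7, -0.4, 5.1]
gripper_width: 0.4
gripper_force: 2.3
```

apply_moves:
  increments:
    - [-1, 0, 0, -0.002, 0, 0, 0]
    - [-1, 0, 0, -0.001, 0, 0, 0]
    - [-1, 0, 0, 0, 0, 0, 0]
    - [-1, 0, 0, 0, 0, 0, 0]

```text
time_s: 49.43
ee_pos: [449.1, 305.5, 109.5]
ee_rot: [179.8, 0.0, 134.9]
force: [-4.5, -2.9, 20.8]
gripper_width: 0.4
gripper_force: 10.4
```

apply_moves:
  increments:
    - [-1, 0, 0, 0.01, 0, 0, 0]
    - [-1, 0, 0, 0.035, 0, 0, 0]
    - [-1, 0, 0, 0.04, 0, 0, 0]
    - [-1, 0, -0.02, 0.04, 0, 0, 0]
    - [-1, 0, -0.04, 0.02, 0, 0, 0]

```text
time_s: 49.85
ee_pos: [450.5, 252.0, 251.4]
ee_rot: [179.4, 0.1, 135.1]
force: [1.3, -0.4, -0.2]
gripper_width: 0.5
gripper_force: 0.0
```

apply_moves:
  increments:
    - [-1, -0.01, -0.04, 0, 0, 0, 0]
    - [-1, -0.01, -0.04, 0, 0, 0, 0]
    - [-1, -0.01, -0.04, 0, 0, 0, 0]
    - [-1, -0.01, -0.04, 0, 0, 0, 0]
    - [-1, -0.01, -0.04, 0, 0, 0, 0]

```text
time_s: 50.27
ee_pos: [397.6, 47.4, 247.0]
ee_rot: [179.9, 0.1, 134.9]
force: [0.1, -0.3, 0.0]
gripper_width: 0.3
gripper_force: 0.0
```

apply_moves:
  increments:
    - [-1, 0, 0, 0, 0, 0, 0]
    - [-1, 0, 0, 0, 0, 0, 0]
    - [-1, 0, 0, 0, 0, 0, 0]

```text
time_s: 50.52
ee_pos: [398.6, 49.1, 246.9]
ee_rot: [179.9, 0.0, 134.8]
force: [0.8, 0.4, -0.4]
gripper_width: 0.8
gripper_force: 0.0
```

Run:
```python
from h import *
for n in("top","side"):
  f=cams.grab_frame(n); cv2.imwrite(f"pics/fin_{n}.png",f["color"][:,:,::-1])
  for q in("case_lid_tab","canister_1","film_loader","loupe","cleaner_bottle"):
    print(n,q,[(round(b["score"],2),np.round(b["rect"]).tolist()) for b in finder.boxes_of(q,n)[:3]])
  for q,z in(("opener_a",10),("blower_a",25)):
   for b in finder.trace(q,n)[:7]:
    v,u=np.nonzero(b["pixels"]); a=u if n=="side" else v; i=a==a.max(); print(n,q,round(b["score"],2),plane(f,u[i].mean(),v[i].mean(),z).round())
  ex=np.array([.711,.703]);ey=np.array([-.703,.711])
  for th in(0,5):
    w=[np.array([487,349])+(75-158*np.cos(np.radians(th)))*ex+y*ey for y in(-25,25)]
    print("tab pred",th,[proj(f,[*p,90+158*np.sin(np.radians(th))]).round(1) for p in w])
```

```text
top case_lid_tab [(0.67, [116.0, 211.0, 95.0, 100.0])]
top canister_1 []
top film_loader [(0.85, [360.0, 128.0, 64.0, 35.0])]
top loupe [(0.58, [437.0, 278.0, 19.0, 17.0]), (0.39, [390.0, 206.0, 20.0, 25.0])]
top cleaner_bottle [(0.64, [471.0, 228.0, 35.0, 21.0]), (0.29, [390.0, 203.0, 19.0, 27.0])]
top opener_a 0.95 [ 157. -287.   10.]
top opener_a 0.71 [706. 234.  10.]
top opener_a 0.69 [ 543. -151.   10.]
top opener_a 0.66 [538. -39.  10.]
top opener_a 0.65 [200. 367.  10.]
top opener_a 0.61 [ 644. -589.   10.]
top blower_a 0.97 [ 547. -253.   25.]
tab pred 0 [array([194.2, 274.1]), array([179.8, 288.8])]
tab pred 5 [array([192.4, 273.8]), array([177.8, 288.6])]
side case_lid_tab [(0.93, [196.0, 314.0, 148.0, 122.0])]
side canister_1 []
side film_loader [(0.89, [218.0, 170.0, 47.0, 51.0])]
side loupe [(0.84, [369.0, 205.0, 13.0, 15.0])]
side cleaner_bottle [(0.59, [332.0, 164.0, 19.0, 41.0]), (0.15, [199.0, 315.0, 145.0, 162.0])]
side opener_a 0.88 [ 155. -279.   10.]
side opener_a 0.79 [198. 371.  10.]
side opener_a 0.69 [700. 231.  10.]
side opener_a 0.65 [ 552. -298.   10.]
side opener_a 0.56 [536. -40.  10.]
side opener_a 0.54 [ 539. -155.   10.]
side opener_a 0.52 [ 646. -585.   10.]
side blower_a 0.98 [ 547. -262.   25.]
side blower_a 0.74 [532.  76.  25.]
side blower_a 0.15 [ 750. -390.   25.]
tab pred 0 [array([303.7, 336.3]), array([320. , 354.6])]
tab pred 5 [array([303.2, 329.9]), array([319.6, 348.1])]
```

```bash
python3 -c "
from workcell import env
print(env.job_done())"
```

```text
the job is handed in; nothing more can be done
None
```

I handed the job in; the verdict was not returned. Opener_a and both blowers are turned and back under the glass head first, with about 65 mm sticking out. I left opener_b where it lay. All three canisters are in the case and its lid is shut. The camera shows the film loader, loupe and bottle unmoved.

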